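# Stow supplies and lock the supply box with its T-key

## Robot

A 6-joint arm with a two-finger parallel gripper is mounted at the origin on a cart in front of the work surface, level with it; the furniture and walls round the work are solid. World frame = base frame: x ahead of the robot, y to its left, z up, the work surface at z = 0. Lengths are in m, angles in rad, forces in N, time in s.
With the tool pointing down it reaches from about 0.3 to 0.875 m from the base axis. Payload 6.4 kg.
Tool frame: the origin (TCP) lies midway between the tips of the shut fingers; the grasp point (between the pads) lies 19 mm behind it; z points along the fingers, y is the line along which they close (so a half turn about z gives the same grasp; the last joint's range is limited). The gripper opens to 85 mm and grips with 20 to 120 N. Pads are 22 mm wide; open, the fingers measure 114 mm over their backs; the gripper's body (76 mm by 85 mm) begins 54 mm behind the grasp point. The pads swing forward as they close: fully open they stand 13 mm farther back than shut.
Start: joints at [-1.464, 0.181, 1.607, -0, 1.354, -0.206], TCP at [0.177, -0.547, 0.231] pointing down, gripper open.
Joint ranges: [-2.99, 2.99], [-0.89, 2.07], [0.3, 2.58], [-1.14, 4.28], [0, 2.63], [-3.12, 3.12]. Speed limits (rad/s): [2.57, 2.57, 3.01, 3.14, 3.14, 3.14].

## Interface

Orientations are given as a unit quaternion [w, x, y, z].
In Python, from bench import sensors, vision, ctrl gives the robot as it stands.
- The arm moves only by the tool carry_out, never from a script. Its argument "deltas" is text: rows parted by semicolons, each of 7 numbers parted by spaces: the shift along the tool's x, y, z in mm, then the turn, a rotation vector about the tool's x, y, z in rad, then the closure, from 0 (fully open) to 1 (shut). In form: tx ty tz ax ay az claw; .... A call has 1 to 12 rows; each row is the pose to reach, as a shift and turn from the pose commanded when the call began, along the tool's axes at that moment; what a row does not reach only later rows make up. A row lasts 1/8 s, in which the tool goes at most 62.5 mm and 10.7 degrees, less where a joint would pass 70% of its speed; a pose out of reach is approached as far as the arm can. A call with a gripper value outside its range is refused whole. The fingers move at their own pace and stop on an object; the grip force is fixed at half the most. Time passes only in rows, so rows that repeat a pose let the fingers close. It gives the time, the measured TCP pose, the force, the opening and the grip force at its end, in the units of the state.
- sensors.get_obs(): the state, without advancing time (a new reading comes with each control period).
- vision.camera(name): name is "scene" or "top" or "wrist"; returns the picture (480x640x3 uint8, blue, green, red); there is no depth.
- vision.camera_model(name): a dict with "K" (3x3 intrinsics, pixels), "k1" (the pictures are not rectified: a ray, as slopes to the right and down, at radius r is drawn at 1 + k1 r^2 times it, then the intrinsics apply), "extrinsics" (4x4, takes a point from world to camera coordinates); the wrist camera has in their place "hand_eye" (4x4, takes a point from camera to tool coordinates, whose origin is the TCP and whose axes are the flange's). Camera axes: x right, y down, z forward; pixel columns grow to the right and rows downward; lengths in m; the calibration is good to about 2 mm. A picture is of the moment at which its call begins: read the wrist's pose just before it. camera_model takes no time and is no camera call.
- ctrl.hand_in(): hands the job in; it is judged then, once.
The state is a dict: "time_s": time; "q": joint angles; "dq": joint speeds; "joint_efforts": joint torques, N m; "eef_pos": TCP position; "eef_rot": TCP orientation; "wrist_force": force on the tool from outside, world axes, zero at the start; "torque": the same for the moment, N m; "opening": opening from 0.0 (shut) to 1.0 (fully open); "grasp_force": force on a finger pad.
Only numpy, scipy, OpenCV 4.12 (cv2) and the standard library are available. Lean on these libraries where they do the work, as an engineer would, in place of code of your own. Each camera call takes 0.05 s, during which the arm holds its last target. There are 200 camera calls.

## Task

Put the small supplies lying loose beside the open supply box (red staple cartons, green tin, pink eraser; whichever are there) into the box, then fold its stiff blue cover fully shut. With the red-handled T-key, and not with the fingers, turn each of the cover's two recessed locks clockwise from above all the way to its stop, and put the key back upright in its wooden stand. Leave the mug and the glue stick where they are.

Things in the scene. Friction and masses are not known exactly. Their poses are not given: they have to be found in the camera images.
- supply_box: Open grey steel box fixed to the desk, outside 148 (x) x 248 (y) x 48 mm high, walls and floor 4 mm; inner space 140 x 240 x 44 mm, no dividers. Origin at the centre of its underside, z up, -x towards its front (the robot's side), hinge along its far (+x) rim.
- cover (a joint): Stiff hinge of the blue cover, rad: 0 fully shut and lying on the rim, grows as it opens; starts standing open at 1.7 to 1.95 (stop at 2.05). It stays where it is left; 0.25 to 0.8 N m at the hinge moves it, depending on how its weight (0.35 kg and locks) helps. Cover plate 6 mm thick, 252 mm wide.
- cover_hinge (a point): Middle of the cover's hinge line, 74 mm behind the box's centre and 48 mm above its underside. Axes turn with the cover: y along the hinge (box's y), -x towards the cover's free edge, z out of its outer face (up when shut). In this frame the plate spans z = 0 to 6 mm, and the two lock housings (44 mm square, standing 18 mm out of the outer face) are at x = -108, y = +70 and -70 mm.
- cover_edge (a point): Middle of the cover's free edge, on the outer face (the top face when shut), 154 mm from the hinge; axes as cover_hinge. The outer face is bare between the lock housings (96 mm).
- lock_left (a joint): Turn of the left lock (box's +y side), rad: 0.05 to 0.4 at the start (unlocked), grows clockwise seen from above, stop at 1.571 (locked). Turns with about 0.12 N m of friction and stays where left. A white index mark on its rim goes from a red dot (unlocked) to a green dot (locked).
- lock_right (a joint): The right lock (box's -y side), the same.
- lock_left_mouth (a point): Centre of the left lock's square socket, at its mouth, 26 mm above the cover plate's underside (74 mm above the desk when shut). Socket 14 mm square, 16 mm deep, chamfered 2.5 mm at the mouth, in a 22 mm square brass block; axes turn with the lock, x and y along the socket's sides, z outwards.
- lock_right_mouth (a point): The same for the right lock.
- lock_left_socket: Brass block of the left lock, 22 x 22 x 20 mm, origin at the centre of its underside; not to be touched by the fingers.
- lock_right_socket: The same for the right lock.
- key_stand: Wooden stand fixed to the desk, 60 x 60 x 50 mm (foot 70 mm), origin at the centre of its underside; right of it stands a tall green storage box, to be kept clear of.
- stand_mouth (a point): Centre of the stand's square well at its mouth, 50 mm above the desk; well 16 mm square, 42 mm deep, chamfered 4 mm, sides along the stand's x and y; the key hangs loose in it, resting on its floor.
- key_grip (a point): Centre of the T-key's red crossbar, 80 (x) x 14 (y) x 18 (z) mm. The steel shaft below is 12 mm square, sides along x and y; tip 97 mm below this point along -z. Key mass 0.12 kg. At the start upright in the stand.
- key_tip (a point): Centre of the end face of the T-key's shaft; same axes as key_grip.
- carton_a_mid (a point): Centre of a red carton of staples lying flat, 45 (x) x 110 (y) x 22 (z) mm, 0.05 to 0.11 kg; may be absent. (The carton at the far edge of the desk is fixed and no part of the job).
- carton_b_mid (a point): Centre of a second, identical carton; may be absent.
- tin_mid (a point): Centre of a green flat tin, 48 (x) x 64 (y) x 16 (z) mm; may be absent.
- eraser_mid (a point): Centre of a pink and grey eraser lying flat, 19 (x) x 48 (y) x 11 (z) mm; may be absent.
- mug: Stoneware mug, 82 x 118 x 94 mm, standing behind on the left; origin at the centre of its underside. To be left alone.
- glue: Glue stick standing upright, 27 mm across, 90 mm high, behind on the right; origin at the centre of its underside. To be left alone.
Not all that is in view belongs to the job. Leave any grey or yellow look-alike of the part that bears carton_a_mid alone.

How it is judged:
By the outcome, as a careful person would: the job done as asked, in the order asked, and still so for the second after the job is handed in, with the robot touching nothing.
Of carton_a, carton_b, tin, eraser only 2 to 3 are there at a start; the rules pass over those that are not, and their reading is None.
At some moment in a run one of carton_a, carton_b, tin, eraser may be knocked a few centimetres aside while the robot is not near it.
It also fails if it takes over 210 s, if anything falls off the work surface, if the arm or the gripper's body presses on something with over 40 N, if the wrist force passes 120 N, or if a joint passes its speed limit or range.

## Working session

There is one attempt and no reset: what is moved stays moved. The work goes in short steps, Python scripts to look and compute and a tool call to move; the robot and the scene stay as the last step left them, time stands still between calls to the robot, and variables do not carry over. Pictures are saved under pics/ and viewed, at most 14 in all, crops included, and the job is handed in when it is done.

Besides the shell and the picture viewer there is one more tool, called in YAML: its name, and indented under it one key for each argument. carry_out: Moves the arm, as the interface text tells. Its arguments: {"type":"object","properties":{"deltas":{"type":"string"}},"required":["deltas"]}

```bash
ls; mkdir -p pics; python3 - <<'E'
from bench import sensors, vision
import cv2,numpy as np
for n in("scene","top"):
    cv2.imwrite(f"pics/{n}0.png",vision.camera(n))
    m=vision.camera_model(n);print(n,np.round(m["K"],1).tolist(),m["k1"],np.round(m["extrinsics"],3).tolist())
m=vision.camera_model("wrist");print({k:np.round(v,4).tolist() for k,v in m.items()})
o=sensors.get_obs();print({k:np.round(v,3).tolist() for k,v in o.items()})
E
```

```text
pics
scene [[540.1, 0.0, 312.7], [0.0, 540.1, 241.6], [0.0, 0.0, 1.0]] -0.1636309477103462 [[-0.744, -0.668, -0.021, 0.463], [-0.347, 0.414, -0.842, 0.219], [0.571, -0.619, -0.539, 1.083], [0.0, 0.0, 0.0, 1.0]]
top [[615.8, 0.0, 314.8], [0.0, 615.8, 246.3], [0.0, 0.0, 1.0]] -0.13859717479900074 [[-0.022, -0.999, -0.024, 0.123], [-0.998, 0.024, -0.063, 0.55], [0.064, 0.023, -0.998, 1.299], [0.0, 0.0, 0.0, 1.0]]
{'K': [[363.1584, 0.0, 324.4492], [0.0, 363.1584, 240.2464], [0.0, 0.0, 1.0]], 'k1': 0.0226, 'hand_eye': [[0.002, -0.9597, -0.2812, 0.071], [1.0, 0.0023, -0.0006, -0.0], [0.0012, -0.2812, 0.9597, -0.1427], [0.0, 0.0, 0.0, 1.0]]}
{'time_s': 0.1, 'q': [-1.464, 0.181, 1.608, 0.0, 1.354, -0.206], 'dq': [-0.001, -0.002, 0.001, -0.002, 0.001, -0.0], 'joint_efforts': [0.0, -44.588, -35.224, -0.0, 0.004, 0.0], 'eef_pos': [0.177, -0.547, 0.231], 'eef_rot': [-0.001, 0.988, 0.156, 0.0], 'wrist_force': [-0.128, -0.33, 0.512], 'torque': [0.063, -0.043, 0.032], 'grasp_force': 0.0, 'opening': 1.005}
```

View pics/top0.png

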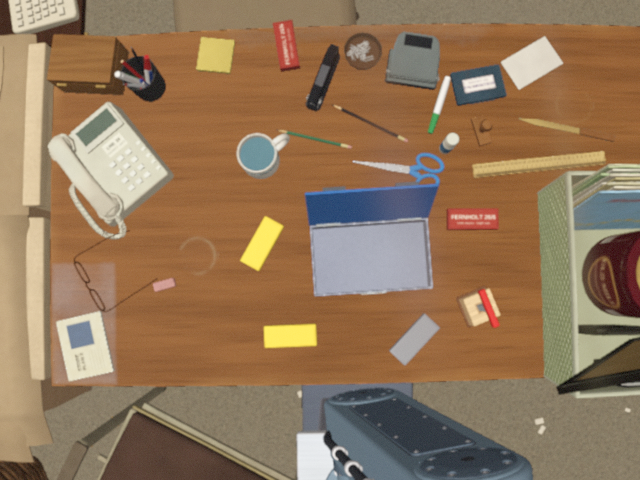

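View pics/scene0.png

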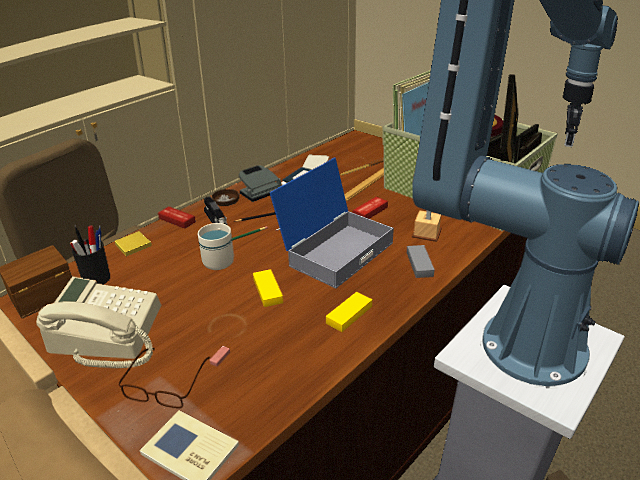

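The top view shows a red carton right of the box at (473,219), a pink eraser far left at (164,285), the key in its stand at (480,307), the box floor about (371,258), the cover standing open at its far rim, and the yellow and grey look-alikes. No tin is visible. Now I'll measure these.

```bash
cat > h.py <<'E'
import cv2,numpy as np
from bench import sensors,vision
from scipy.spatial.transform import Rotation as R
def obs():
    o=sensors.get_obs(); q=np.array(o["eef_rot"]); return o,np.array(o["eef_pos"]),R.from_quat(q[[1,2,3,0]])
def cam(n):
    """picture and camera-to-world (R,t)"""
    m=vision.camera_model(n)
    if n=="wrist":
        o,p,r=obs(); H=np.array(m["hand_eye"]); Rc=r.as_matrix()@H[:3,:3]; t=p+r.as_matrix()@H[:3,3]
    else:
        E=np.array(m["extrinsics"]); Rc=E[:3,:3].T; t=-Rc@E[:3,3]
    return vision.camera(n),(np.array(m["K"]),m["k1"],Rc,t)
def ray(c,uv):
    K,k1,Rc,t=c; d=(np.atleast_2d(uv)-K[:2,2])/[K[0,0],K[1,1]]; s=d.copy()
    for _ in range(20): s=d/(1+k1*(s**2).sum(1,keepdims=True))
    return t,np.c_[s,np.ones(len(s))]@Rc.T
def plane(c,uv,z):
    t,d=ray(c,uv); return t+d*((z-t[2])/d[:,2:])
def proj(c,P):
    K,k1,Rc,t=c; q=(np.atleast_2d(P)-t)@Rc; s=q[:,:2]/q[:,2:]; s=s*(1+k1*(s**2).sum(1,keepdims=True)); return s*[K[0,0],K[1,1]]+K[:2,2]
def blobs(img,lo,hi,amin=30):
    """HSV mask, contours sorted by size; lo hue>hi hue wraps"""
    h=cv2.cvtColor(img,cv2.COLOR_BGR2HSV)
    if lo[0]>hi[0]: m=cv2.inRange(h,tuple(lo),(180,hi[1],hi[2]))|cv2.inRange(h,(0,lo[1],lo[2]),tuple(hi))
    else: m=cv2.inRange(h,tuple(lo),tuple(hi))
    cs=cv2.findContours(m,cv2.RETR_EXTERNAL,cv2.CHAIN_APPROX_NONE)[0]
    return sorted([x for x in cs if cv2.contourArea(x)>amin],key=cv2.contourArea,reverse=True)
def rect(c,cnt,z):
    """min-area rectangle in world mm at height z: centre, sizes, angle of long side"""
    P=plane(c,cnt.reshape(-1,2).astype(float),z)[:,:2]*1000
    b=cv2.boxPoints(cv2.minAreaRect(P.astype(np.float32))); e=[b[1]-b[0],b[2]-b[1]]
    l=max(e,key=np.linalg.norm); a=np.degrees(np.arctan2(l[1],l[0]))
    return np.round(b.mean(0),1),np.round(sorted(np.linalg.norm(x) for x in e),1),round((a+90)%180-90,1)
E
python3 - <<'E'
from h import *
img,c=cam("top")
for nm,lo,hi,z in(("red",(172,120,90),(6,255,255),.022),("pink",(160,50,120),(178,140,255),.011),("blue",(105,130,60),(125,255,255),.048),("green",(45,60,50),(85,255,255),.016),("yellow",(22,150,150),(32,255,255),.022)):
    for b in blobs(img,lo,hi):
        print(nm,b.reshape(-1,2).mean(0).round(),cv2.contourArea(b),*rect(c,b,z), rect(c,b,.114)[0] if nm=="red" else "")
v,g=cv2.threshold(cv2.cvtColor(img,cv2.COLOR_BGR2GRAY),0,255,0)
cv2.imwrite("pics/c1.png",cv2.resize(img[170:360,290:530],None,fx=3.3,fy=3,interpolation=cv2.INTER_CUBIC))
# stand wood, bright tan
for b in blobs(img,(8,60,190),(25,140,255)): 
    if 450<b[:,0,0].mean()<510: print("stand",*rect(c,b,.05))
E
```

```text
red [472. 219.] 983.5 [ 604.5 -229.6] [ 45.3 111.1] 88.7 [ 595.  -207.8]
red [286.  45.] 857.0 [1001.8  165. ] [ 43.3 114.3] 7.9 [964.5 159.1]
red [634. 272.] 420.0 [ 481.4 -585.6] [ 28.7 142.7] -2.8 [ 480.5 -538.9]
red [488. 308.] 242.5 [ 412.  -257.2] [16.9 87.2] 20.5 [ 416.  -233.5]
red [146.  62.] 69.0 [976.1 479. ] [14.6 34.5] 6.8 [940.5 451.1]
red [133.  70.] 60.0 [958.2 511.3] [ 7.8 62.2] 47.8 [923.9 481. ]
blue [345. 204.] 1848.5 [635.1  49.2] [ 66.4 152.2] -88.2 
blue [429. 187.] 55.0 [ 665.8 -134. ] [22.9 43.4] -79.9 
green [433. 123.] 91.5 [ 817.1 -152.7] [13.2 45.1] -20.6 
green [313. 138.] 47.5 [789.3 109.2] [  4.3 117.1] 74.9 
yellow [290. 335.] 1109.0 [364.2 168. ] [ 47.6 112.4] -89.0 
yellow [261. 243.] 1102.5 [562.5 224.5] [ 48.3 111.8] -30.4 
stand [ 411.1 -222.5] [36.5 61.4] 20.3
stand [ 425.1 -259. ] [11.1 62.1] 20.3
stand [ 606.3 -204.1] [ 6.3 53.2] 88.8
```

View pics/c1.png

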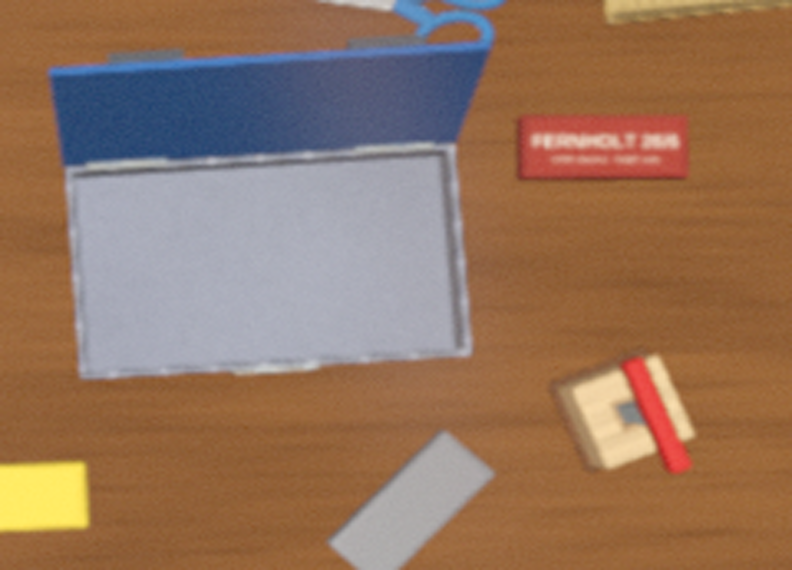

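The crop gives the rim corners (crop px): front-left (82,378), front-right (470,354), back-left (67,165), back-right (455,145). The key crossbar runs from (632,360) to (682,470).

```bash
cat >> h.py <<'E'
def yawR(psi):
    a=np.radians(psi); return R.from_matrix(np.array([[np.cos(a),np.sin(a),0],[np.sin(a),-np.cos(a),0],[0,0,-1]]))
def go(*wps):
    """wps (x,y,z mm, yaw deg of tool x [, tilt]) -> tool-frame deltas (mm, rad) from the pose now"""
    o,p,r=obs(); p=p*1000
    for w in wps:
        d=r.inv().apply(np.array(w[:3])-p); rv=(r.inv()*(w[3] if isinstance(w[3],R) else yawR(w[3]))).as_rotvec()
        print("  d",np.round(d,1),"turn",np.round(rv,3),"rows>=%.1f"%max(np.linalg.norm(d)/62.5,np.degrees(np.linalg.norm(rv))/10.7))
E
python3 - <<'E'
from h import *
img,c=cam("top")
px=np.array([[82,378],[470,354],[455,145],[67,165]])/[3.3,3]+[290,170]
P=plane(c,px,.048)*1000; print(P.round(1)[:,:2]); print("centre",P.mean(0).round(1), "yaw", np.degrees(np.arctan2(*(P[0]-P[1]+P[3]-P[2])[[1,0]]))-90)
sub=cv2.cvtColor(img,cv2.COLOR_BGR2HSV)[283:288,160:168].reshape(-1,3); print(sub.mean(0))
for b in blobs(img,(165,60,150),(8,135,255),40):
    print(b.reshape(-1,2).mean(0).round(),*rect(c,b,.011))
# cover top edge corners (outer face side) crop (50,70),(490,42)
print("edge at z .19",plane(c,np.array([[50,70],[490,42]])/[3.3,3]+[290,170],.195)*1000)
go((180,-500,330,60),(260,-200,330,88.7),(604,-229,200,88.7))
E
```

```text
[[ 447.3  112. ]
 [ 458.1 -133.6]
 [ 604.3 -128.9]
 [ 596.   118.3]]
centre [526.4  -8.1  48. ] yaw 2.2169370900107594
[  4.825  73.675 207.4  ]
[164. 284.] [478.1 441.4] [19.8 48.9] -75.4
[467. 216.] [ 610.3 -218.3] [10.9 70.3] 88.8
[285.  50.] [994.4 167.3] [11.3 68.1] 6.9
[490. 217.] [ 609.2 -269.9] [10.9 24.5] 88.8
[282.  29.] [1045.3  174.4] [11.  26.8] 9.9
edge at z .19 [[ 641.0904293   122.27706154  195.        ]
 [ 652.87388009 -127.33077031  195.        ]]
  d [ 17.4 -43.7 -99.2] turn [-0.001 -0.001 -0.734] rows>=3.9
  d [ 185.8 -304.5  -98.9] turn [-1.000e-03 -1.000e-03 -1.235e+00] rows>=6.6
  d [ 504.1 -170.9   31. ] turn [-1.000e-03 -1.000e-03 -1.235e+00] rows>=8.5
```

carry_out:
  deltas: "0 0 -60 0 0 -0.15 0; 17 -44 -100 0 0 -0.35 0; 40 -90 -100 0 0 -0.5 0; 60 -140 -100 0 0 -0.7 0; 100 -190 -100 0 0 -0.85 0; 140 -250 -100 0 0 -1.05 0; 186 -304 -100 0 0 -1.235 0; 186 -304 -100 0 0 -1.235 0; 240 -285 -80 0 0 -1.235 0; 300 -260 -60 0 0 -1.235 0; 350 -240 -40 0 0 -1.235 0; 400 -210 -10 0 0 -1.235 0"

```text
time_s: 1.7
eef_pos: [0.4924, -0.2231, 0.2426]
eef_rot: [0.001, 0.715, 0.699, 0.0]
wrist_force: [0.2, -0.8, 1.6]
opening: 0.999
grasp_force: 0.0
```

carry_out:
  deltas: "0 50 30 0 0 0 0; 0 80 40 0 0 0 0; 0 80 40 0 0 0 0"

```text
time_s: 2.08
eef_pos: [0.5704, -0.2246, 0.2006]
eef_rot: [-0.002, 0.715, 0.699, -0.0]
wrist_force: [-0.0, -0.2, -0.3]
opening: 0.998
grasp_force: 0.0
```

```bash
python3 - <<'E'
from h import *
o,p,r=obs(); print(o["time_s"],p.round(4),r.as_matrix().round(2).tolist())
img,c=cam("wrist"); cv2.imwrite("pics/w1.png",img)
for b in blobs(img,(172,120,90),(6,255,255),200)[:3]: print(b.reshape(-1,2).mean(0).round(),*rect(c,b,.022))
go((604,-230,12,88.7))
E
```

```text
2.075 [ 0.5704 -0.2246  0.2006] [[0.02, 1.0, -0.0], [1.0, -0.02, 0.0], [0.0, -0.0, -1.0]]
[363. 219.] [ 603.8 -230.3] [ 45.2 110.6] 88.8
[100. 263.] [ 358.2 -265.5] [ 20.2 121.3] 21.0
  d [ -4.6  34.8 189.6] turn [-0.002 -0.001  0.001] rows>=3.1
```

carry_out:
  deltas: "-5 34 60 0 0 0 0; -5 34 120 0 0 0 0; -5 34 180 0 0 0 0; -5 34 199 0 0 0 0; -5 34 199 0 0 0 0.9; -5 34 199 0 0 0 0.9; -5 34 199 0 0 0 0.9; -5 34 199 0 0 0 0.9; -5 34 199 0 0 0 0.9; -5 34 160 0 0 0 0.9; -5 34 100 0 0 0 0.9; -5 34 100 0 0 0 0.9"

```text
time_s: 3.62
eef_pos: [0.6083, -0.2337, 0.1115]
eef_rot: [0.007, 0.715, 0.699, 0.002]
wrist_force: [1.2, -0.7, -0.3]
opening: 0.509
grasp_force: 62.7
```

```bash
python3 - <<'E'
from h import *
go((528,-150,130,92.3),(522,-60,110,92.3),(522,-60,20,92.3))
E
```

```text
d [ 81.8 -82.  -20.2] turn [ 0.012  0.008 -0.063] rows>=1.9
  d [171.7 -90.3  -0.9] turn [ 0.012  0.008 -0.063] rows>=3.1
  d [172.4 -91.4  89.1] turn [ 0.012  0.008 -0.063] rows>=3.4
```

carry_out:
  deltas: "45 -45 -20 0.012 0.008 -0.03 0.9; 90 -85 -20 0.012 0.008 -0.063 0.9; 140 -90 -15 0.012 0.008 -0.063 0.9; 172 -90 -1 0.012 0.008 -0.063 0.9; 172 -90 40 0.012 0.008 -0.063 0.9; 172 -91 80 0.012 0.008 -0.063 0.9; 172 -91 98 0.012 0.008 -0.063 0.9; 172 -91 98 0.012 0.008 -0.063 0; 172 -91 98 0.012 0.008 -0.063 0; 172 -91 98 0.012 0.008 -0.063 0; 172 -91 50 0.012 0.008 -0.063 0; 172 -91 -20 0.012 0.008 -0.063 0"

```text
time_s: 5.12
eef_pos: [0.5154, -0.0567, 0.1154]
eef_rot: [-0.009, 0.693, 0.721, -0.002]
wrist_force: [0.7, -0.2, 0.3]
opening: 0.999
grasp_force: 0.0
```

```bash
python3 - <<'E'
from h import *
img,c=cam("top")
for b in blobs(img,(172,120,90),(6,255,255),200)[:3]: print(b.reshape(-1,2).mean(0).round(),*rect(c,b,.026))
for b in blobs(img,(165,60,150),(8,135,255),40): print(b.reshape(-1,2).mean(0).round(),*rect(c,b,.011))
go((490,200,200,104.6),(478,360,200,104.6),(478,441,160,104.6))
E
```

```text
[286.  44.] [1000.5  165. ] [ 42.9 113.6] 7.5
[634. 272.] [ 480.3 -583.5] [ 28.6 144.4] -2.8
[488. 308.] [ 412.1 -255.9] [16.9 86.9] 20.9
[164. 284.] [478.3 441.4] [20.1 48. ] -76.2
[284.  44.] [1009.6  169.5] [11.3 99. ] 7.7
  d [259.7 -20.8 -73.7] turn [-0.001 -0.004 -0.214] rows>=4.3
  d [420.1 -26.3 -73. ] turn [-0.001 -0.004 -0.214] rows>=6.8
  d [500.8 -22.9 -32.7] turn [-0.001 -0.004 -0.214] rows>=8.0
```

carry_out:
  deltas: "30 0 -50 0 0 0 0; 80 -10 -74 0 0 -0.05 0; 140 -15 -74 0 0 -0.1 0; 200 -20 -74 0 0 -0.15 0; 260 -21 -74 0 0 -0.21 0; 320 -23 -74 0 0 -0.21 0; 380 -25 -70 0 0 -0.21 0; 440 -25 -50 0 0 -0.21 0; 480 -23 -33 0 0 -0.21 0; 480 -23 -33 0 0 -0.21 0"

```text
time_s: 6.42
eef_pos: [0.4732, 0.4234, 0.1505]
eef_rot: [-0.008, 0.612, 0.791, -0.002]
wrist_force: [0.6, -1.0, -0.0]
opening: 0.998
grasp_force: 0.0
```

```bash
python3 - <<'E'
from h import *
img,c=cam("wrist"); cv2.imwrite("pics/w2.png",img)
for b in blobs(img,(165,50,120),(12,150,255),200)[:3]: print(b.reshape(-1,2).mean(0).round(),*rect(c,b,.011))
img,c=cam("top"); cv2.imwrite("pics/c2.png",cv2.resize(img[170:360,290:530],None,fx=3.3,fy=3,interpolation=cv2.INTER_CUBIC))
for b in blobs(img,(172,120,90),(6,255,255),200)[:3]: print(b.reshape(-1,2).mean(0).round(),*rect(c,b,.026))
go((478,441,3,104.2))
E
```

```text
[338. 206.] [477.6 443.3] [18.7 47.8] -75.2
[393. 262.] [516. -54.] [ 40.9 106.7] -87.7
[286.  44.] [1001.2  164.8] [ 43.  112.1] 7.8
[634. 272.] [ 479.1 -584.6] [ 26.2 142.2] -2.8
  d [ 16.8   9.7 149.4] turn [-0.01  -0.01   0.003] rows>=2.4
```

View pics/w2.png

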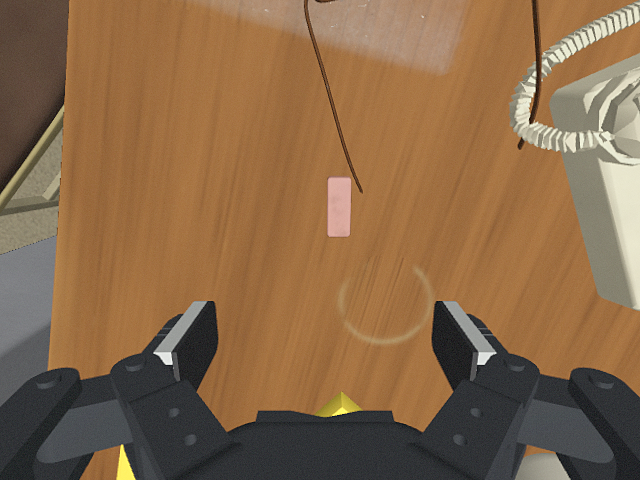

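carry_out:
  deltas: "14 10 60 -0.01 -0.01 0.003 0; 14 10 115 -0.01 -0.01 0.003 0; 14 10 149 -0.01 -0.01 0.003 0; 14 10 149 -0.01 -0.01 0.003 1; 14 10 149 -0.01 -0.01 0.003 1; 14 10 149 -0.01 -0.01 0.003 1; 14 10 149 -0.01 -0.01 0.003 1; 14 10 149 -0.01 -0.01 0.003 1; 14 10 149 -0.01 -0.01 0.003 1; 14 10 100 -0.01 -0.01 0.003 1; 14 10 40 -0.01 -0.01 0.003 1; 14 10 20 -0.01 -0.01 0.003 1"

```text
time_s: 8.02
eef_pos: [0.4835, 0.4392, 0.1389]
eef_rot: [0.001, 0.615, 0.789, 0.005]
wrist_force: [-0.3, 1.3, 0.2]
opening: 0.193
grasp_force: 58.9
```

```bash
python3 - <<'E'
from h import *
go((515,130,140,92.3),(520,68,100,92.3),(520,68,12,92.3))
E
```

```text
d [-307.5  -45.1   -2.6] turn [ 0.008 -0.004  0.207] rows>=5.0
  d [-369.   -55.8   37.1] turn [ 0.008 -0.004  0.207] rows>=6.0
  d [-369.3  -56.5  125.1] turn [ 0.008 -0.004  0.207] rows>=6.3
```

carry_out:
  deltas: "-60 -10 0 0.008 -0.004 0.05 1; -120 -20 0 0.008 -0.004 0.1 1; -180 -30 0 0.008 -0.004 0.15 1; -240 -40 0 0.008 -0.004 0.2 1; -300 -45 0 0.008 -0.004 0.207 1; -360 -55 5 0.008 -0.004 0.207 1; -369 -56 37 0.008 -0.004 0.207 1; -369 -56 90 0.008 -0.004 0.207 1; -369 -56 125 0.008 -0.004 0.207 1; -369 -56 125 0.008 -0.004 0.207 1; -369 -56 125 0.008 -0.004 0.207 0; -369 -56 125 0.008 -0.004 0.207 0"

```text
time_s: 9.52
eef_pos: [0.5169, 0.0662, 0.0078]
eef_rot: [-0.001, 0.693, 0.721, -0.004]
wrist_force: [-0.1, -0.5, -0.3]
opening: 0.612
grasp_force: 0.0
```

carry_out:
  deltas: "0 0 0 0 0 0 0; 0 0 -60 0 0 0 0; 0 0 -120 0 0 0 0; 0 -60 -150 0 0 0 0; 0 -100 -190 0 0 0 0; 0 -150 -190 0 0 0 0; 0 -150 -190 0 0 0 0"

```text
time_s: 10.4
eef_pos: [0.3659, 0.0614, 0.1987]
eef_rot: [-0.001, 0.693, 0.721, -0.004]
wrist_force: [0.1, 0.2, 0.3]
opening: 0.996
grasp_force: 0.0
```

```bash
python3 - <<'E'
from h import *
o,p,r=obs(); print(o["time_s"],p.round(4))
img,c=cam("top"); cv2.imwrite("pics/t3.png",img)
img,c=cam("scene"); cv2.imwrite("pics/s3.png",img)
E
```

```text
10.4 [0.3659 0.0614 0.1987]
```

View pics/t3.png

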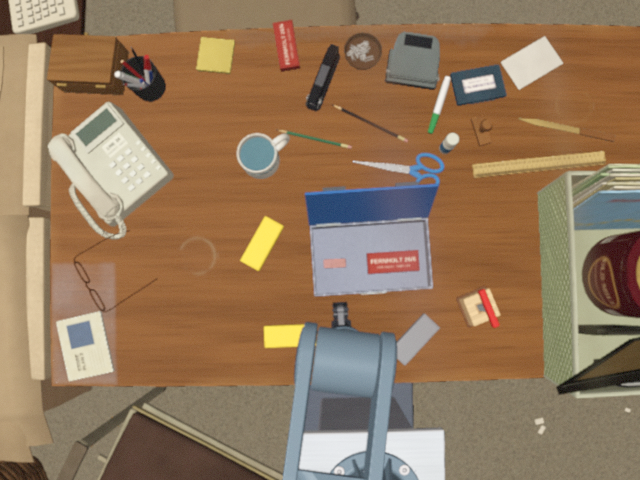

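View pics/s3.png

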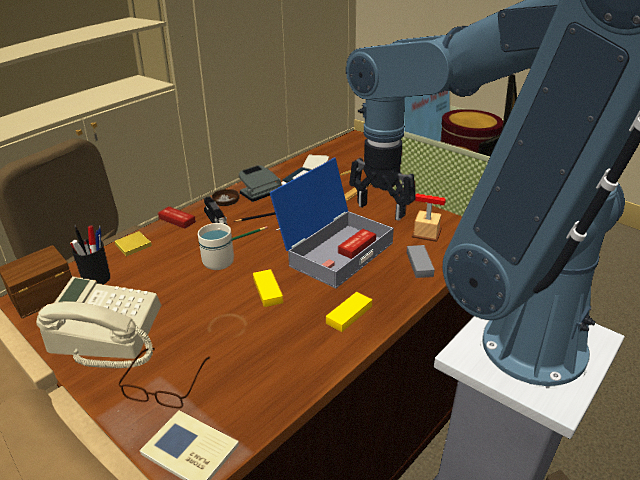

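Both items lie in the box (carton (393,262), eraser (335,263) in the top view). The next step is folding the cover.

```bash
python3 - <<'E'
from h import *
H=np.array([600.3,-5.3,48]); a=np.radians(2.2); bx=np.array([np.cos(a),np.sin(a),0]); bz=np.array([0,0,1.])
W=[(366,20,290,92.2),(690,-2,290,92.2),(690,-2,165,92.2)]
def pt(th):
    u=-bx*np.cos(th)+bz*np.sin(th); n=bx*np.sin(th)+bz*np.cos(th)
    if th>1.5: return H+154*u+6*n+15*bx-30*bz
    return H+130*u+6*n+15*bx
for th in (1.9,1.75,1.6,1.45,1.3,1.15,1.0,.85,.7,.55,.4,.25,.1,0): p=pt(th); W.append((*p,92.2)); print(th,p.round())
go(*W)
E
```

```text
1.9 [671.  -3. 162.]
1.75 [649.  -3. 168.]
1.6 [626.  -4. 172.]
1.45 [606.  -5. 178.]
1.3 [586.  -6. 175.]
1.15 [568.  -7. 169.]
1.0 [550.  -7. 161.]
0.85 [534.  -8. 150.]
0.7 [520.  -8. 136.]
0.55 [508.  -9. 121.]
0.4 [498.  -9. 104.]
0.25 [491. -10.  86.]
0.1 [487. -10.  67.]
0 [485. -10.  54.]
  d [-41.2  -4.9 -90.6] turn [-0.005  0.005  0.001] rows>=1.6
  d [-76.1 318.  -92.1] turn [-0.005  0.005  0.001] rows>=5.4
  d [-75.5 318.6  32.9] turn [-0.005  0.005  0.001] rows>=5.3
  d [-75.4 299.4  36.2] turn [-0.005  0.005  0.001] rows>=5.0
  d [-75.4 277.2  29.6] turn [-0.005  0.005  0.001] rows>=4.6
  d [-75.3 254.3  26.4] turn [-0.005  0.005  0.001] rows>=4.3
  d [-75.3 234.1  20.5] turn [-0.005  0.005  0.001] rows>=3.9
  d [-75.3 214.8  23.5] turn [-0.005  0.005  0.001] rows>=3.7
  d [-75.2 196.2  29.4] turn [-0.005  0.005  0.001] rows>=3.4
  d [-75.2 178.7  38. ] turn [-0.005  0.005  0.001] rows>=3.2
  d [-75.1 162.7  49. ] turn [-0.005  0.005  0.001] rows>=3.0
  d [-75.  148.5  62.4] turn [-0.005  0.005  0.001] rows>=2.8
  d [-74.9 136.4  77.7] turn [-0.005  0.005  0.001] rows>=2.8
  d [-74.8 126.8  94.7] turn [-0.005  0.005  0.001] rows>=2.8
  d [-74.8 119.8 112.9] turn [-0.005  0.005  0.001] rows>=2.9
  d [-74.7 115.6 132. ] turn [-0.005  0.005  0.001] rows>=3.1
  d [-74.6 114.4 144.9] turn [-0.005  0.005  0.001] rows>=3.2
```

carry_out:
  deltas: "-20 0 -50 0 0 0 0.5; -41 0 -92 0 0 0 1; -50 55 -92 0 0 0 1; -60 110 -92 0 0 0 1; -70 165 -92 0 0 0 1; -75 220 -92 0 0 0 1; -75 275 -92 0 0 0 1; -75 318 -92 0 0 0 1; -75 318 -50 0 0 0 1; -75 318 0 0 0 0 1; -75 318 33 0 0 0 1; -75 318 33 0 0 0 1"

```text
time_s: 12.0
eef_pos: [0.6872, -0.0011, 0.1581]
eef_rot: [-0.005, 0.693, 0.721, -0.006]
wrist_force: [0.4, -0.4, 0.8]
opening: -0.0
grasp_force: 0.0
```

carry_out:
  deltas: "0 -19 2 0 0 0 1; 0 -30 0 0 0 0 1; 0 -41 -3 0 0 0 1; 0 -64 -7 0 0 0 1"

```text
time_s: 12.5
eef_pos: [0.626, -0.0042, 0.1723]
eef_rot: [0.0, 0.693, 0.721, -0.003]
wrist_force: [2.7, -0.7, -2.5]
opening: 0.003
grasp_force: 1.9
```

carry_out:
  deltas: "0 -20 -6 0 0 0 1; 0 -39 -3 0 0 0 1; 0 -58 3 0 0 0 1; 0 -75 12 0 0 0 1; 0 -91 23 0 0 0 1; 0 -106 36 0 0 0 1; 0 -118 51 0 0 0 1; 0 -127 68 0 0 0 1"

```text
time_s: 13.5
eef_pos: [0.4981, -0.0096, 0.1054]
eef_rot: [0.0, 0.693, 0.721, -0.003]
wrist_force: [-0.3, -0.5, 1.3]
opening: -0.001
grasp_force: 0.7
```

```bash
python3 - <<'E'
from h import *
img,c=cam("scene"); cv2.imwrite("pics/s4.png",img[120:340,200:520])
E
```

```text
(no output)
```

View pics/s4.png

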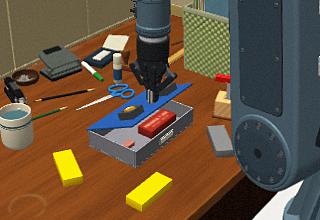

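The cover is about 0.4–0.5 rad open and following the fingers.

carry_out:
  deltas: "0 -7 18 0 0 0 1; 0 -11 37 0 0 0 1; 0 -12 48 0 0 0 1; 0 -12 52 0 0 0 1; 0 -12 54 0 0 0 1; 0 -12 54 0 0 0 1"

```text
time_s: 14.3
eef_pos: [0.4852, -0.01, 0.0537]
eef_rot: [-0.002, 0.692, 0.721, -0.005]
wrist_force: [-16.3, 2.3, 36.3]
opening: 0.001
grasp_force: 18.4
```

carry_out:
  deltas: "0 0 -50 0 0 0 1; -30 -10 -110 0 0 0 1; -60 -30 -170 0 0 0 1; -80 -30 -200 0 0 0 1; -80 -30 -200 0 0 0 0.5; -80 -30 -200 0 0 0 0"

```text
time_s: 15.05
eef_pos: [0.4598, -0.0901, 0.2506]
eef_rot: [-0.001, 0.693, 0.721, -0.004]
wrist_force: [0.0, -0.7, -1.0]
opening: 0.417
grasp_force: 0.0
```

```bash
python3 - <<'E'
from h import *
o,p,r=obs(); print(o["time_s"],p.round(4))
img,c=cam("wrist"); cv2.imwrite("pics/w4.png",img)
for nm,P in(("L",(489.7,60.5,74)),("R",(495.1,-79.4,74)),("key",(416,-233.5,114))): print(nm,proj(c,np.array(P)/1000).round())
for b in blobs(img,(172,120,90),(6,255,255),200)[:4]: print(b.reshape(-1,2).mean(0).round(),*rect(c,b,.114))
t,ct=cam("top")
for b in blobs(t,(105,130,60),(125,255,255),300): print("cov",*rect(ct,b,.054))
E
```

```text
15.05 [ 0.4598 -0.0901  0.2506]
L [[373.  28.]]
R [[366. 206.]]
key [[271. 379.]]
[292. 370.] [ 433.7 -222.5] [21.8 43.8] 20.9
cov [524.6  -6.6] [152.6 247.4] -87.5
```

View pics/w4.png

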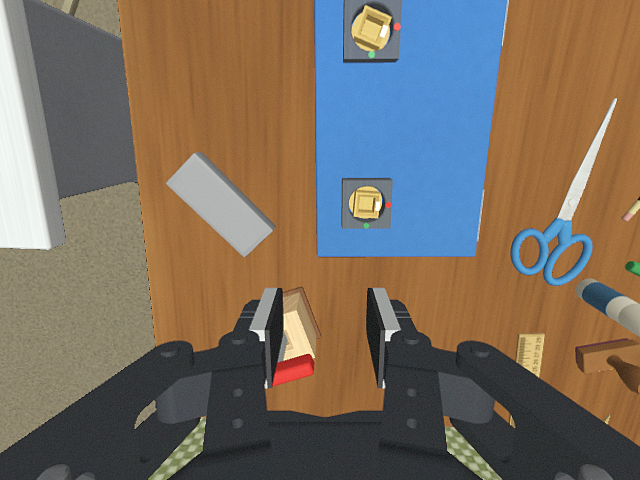

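The cover is shut. The left lock is at (373,30), the right at (367,205), with the red dots to their right and green dots below. I'll zoom in on both to read their turn.

```bash
python3 - <<'E'
from h import *
img=cv2.imread("pics/w4.png")
A=[cv2.resize(img[y:y+64,x:x+64],(400,400),interpolation=cv2.INTER_CUBIC) for x,y in((340,0),(335,173))]
cv2.imwrite("pics/locks.png",np.hstack(A))
go((360,-235,220,20.5))
E
```

```text
d [-141.3 -104.7   30.7] turn [-0.007  0.008  1.254] rows>=6.7
```

View pics/locks.png

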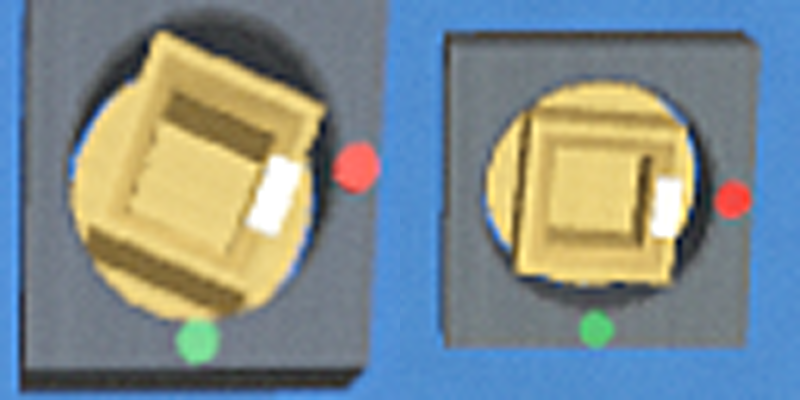

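carry_out:
  deltas: "-20 -20 10 0 0 0.18 0; -45 -40 20 0 0 0.36 0; -70 -60 30 0 0 0.54 0; -90 -75 30 0 0 0.72 0; -110 -90 30 0 0 0.9 0; -130 -100 30 0 0 1.08 0; -141 -105 30 0 0 1.254 0; -141 -105 30 0 0 1.254 0; -141 -105 30 0 0 1.254 0"

```text
time_s: 16.27
eef_pos: [0.3604, -0.2346, 0.2212]
eef_rot: [0.001, 0.984, 0.179, -0.004]
wrist_force: [0.2, -0.1, 0.0]
opening: 1.006
grasp_force: 0.0
```

```bash
python3 - <<'E'
from h import *
m=vision.camera_model("wrist"); H=np.array(m["hand_eye"]); q=np.array([-.001,.693,.721,-.004]); r=R.from_quat(q[[1,2,3,0]]).as_matrix()
c4=(np.array(m["K"]),m["k1"],r@H[:3,:3],np.array([.4598,-.0901,.2506])+r@H[:3,3])
L=np.array([[158,33],[325,105],[245,300],[90,228]])*.16+[340,0]; Rr=(np.array([[530,112],[690,125],[675,285],[518,268]])-[400,0])*.16+[335,173]
for n,u in(("L",L),("R",Rr)):
    P=plane(c4,u,.074)*1000; print(n,P.mean(0).round(1),[round(np.degrees(np.arctan2(*(P[i]-P[j])[[1,0]])),1) for i,j in((1,0),(2,3),(0,3),(1,2))],[np.linalg.norm(P[i]-P[j]).round(1) for i,j in((1,0),(2,3),(0,3),(1,2))])
o,p,rr=obs(); print(p.round(4))
img,c=cam("wrist"); cv2.imwrite("pics/w5.png",img)
for b in blobs(img,(172,120,90),(6,255,255),200)[:3]: print(b.reshape(-1,2).mean(0).round(),*rect(c,b,.114))
for b in blobs(img,(8,50,150),(25,150,255),800)[:4]: print("wood",b.reshape(-1,2).mean(0).round(),*rect(c,b,.05))
E
```

```text
L [489.4  60.4  74. ] [np.float64(-18.1), np.float64(-19.9), np.float64(72.1), np.float64(69.9)] [np.float64(22.2), np.float64(21.3), np.float64(22.3), np.float64(23.0)]
R [496.1 -78.8  74. ] [np.float64(-2.2), np.float64(-3.8), np.float64(89.4), np.float64(89.6)] [np.float64(22.6), np.float64(22.7), np.float64(22.5), np.float64(23.1)]
[ 0.3604 -0.2346  0.2212]
[354. 160.] [ 415.  -234.9] [14.3 78.3] 21.0
wood [328. 156.] [ 408.6 -218.9] [25.6 61. ] 21.7
wood [375. 156.] [ 422.7 -256. ] [17.2 60.7] 20.7
```

View pics/w5.png

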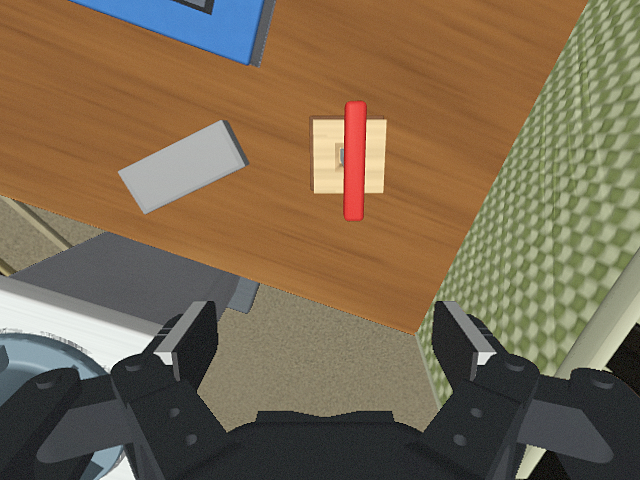

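The key crossbar is at (354,160) with the stand's top face spanning (313,118)–(385,192). The green storage box is well to the right.

```bash
python3 - <<'E'
from h import *
m=vision.camera_model("wrist"); H=np.array(m["hand_eye"]); o,p,r=obs(); r=r.as_matrix()
c=(np.array(m["K"]),m["k1"],r@H[:3,:3],p+r@H[:3,3])
P=plane(c,[[313,118],[385,118],[385,192],[314,192]],.05)*1000; print("stand",P.mean(0).round(1),np.round(P,1)[:,:2].tolist())
go((415,-235,150,21),(415,-235,87,21))
E
```

```text
stand [ 415.9 -235.7   50. ] [[433.6, -196.7], [454.4, -251.6], [398.8, -275.9], [377.0, -218.4]]
  d [51.5 19.6 71. ] turn [ 0.     0.009 -0.006] rows>=1.4
  d [ 52.   19.5 134. ] turn [ 0.     0.009 -0.006] rows>=2.3
```

carry_out:
  deltas: "26 10 35 0 0.009 -0.006 0; 52 20 71 0 0.009 -0.006 0; 52 20 71 0 0.009 -0.006 0; 52 20 110 0 0.009 -0.006 0; 52 20 134 0 0.009 -0.006 0; 52 20 134 0 0.009 -0.006 0.5; 52 20 134 0 0.009 -0.006 1; 52 20 134 0 0.009 -0.006 1; 52 20 134 0 0.009 -0.006 1; 52 20 134 0 0.009 -0.006 1; 52 20 134 0 0.009 -0.006 1; 52 20 134 0 0.009 -0.006 1"

```text
time_s: 17.82
eef_pos: [0.4157, -0.2369, 0.0888]
eef_rot: [0.001, 0.984, 0.18, 0.001]
wrist_force: [-1.0, 2.6, 7.3]
opening: 0.15
grasp_force: 58.4
```

carry_out:
  deltas: "0 0 -30 0 0 0 1; 0 0 -70 0 0 0 1; 0 0 -110 0 0 0 1; 0 0 -110 0 0 0 1"

```text
time_s: 18.32
eef_pos: [0.4168, -0.2382, 0.2013]
eef_rot: [0.004, 0.984, 0.18, 0.003]
wrist_force: [-0.7, 0.4, -1.1]
opening: 0.151
grasp_force: 59.3
```

```bash
python3 - <<'E'
from h import *
o,p,r=obs(); print(o["opening"],p.round(4))
img,c=cam("wrist"); cv2.imwrite("pics/w6.png",img)
go((440,-200,200,45),(496,-79,200,88.2),(496,-79,160,88.2),(489,60,200,71))
E
```

```text
0.15136511942040096 [ 0.4168 -0.2382  0.2013]
  d [ 35.9 -26.1  -0.9] turn [ 0.005 -0.001 -0.422] rows>=2.3
  d [ 131.2 -119.4   -1.2] turn [ 6.000e-03  1.000e-03 -1.176e+00] rows>=6.3
  d [ 131.1 -119.6   38.8] turn [ 6.000e-03  1.000e-03 -1.176e+00] rows>=6.3
  d [ 174.  -251.8   -1.7] turn [ 0.006  0.    -0.876] rows>=4.9
```

View pics/w6.png

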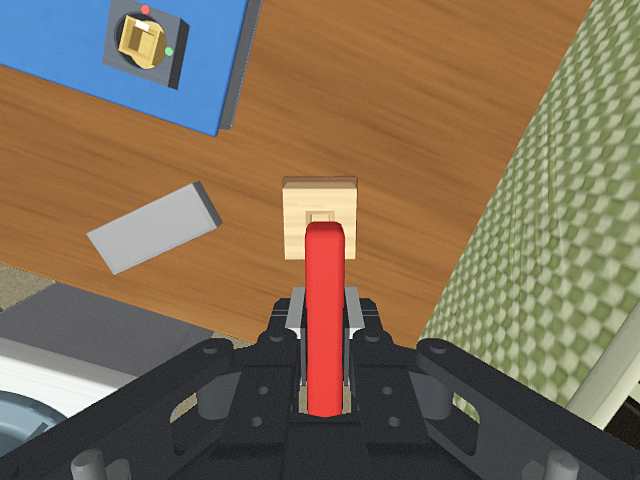

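carry_out:
  deltas: "15 -10 0 0 0 -0.18 1; 36 -26 0 0 0 -0.36 1; 60 -50 0 0 0 -0.54 1; 80 -75 0 0 0 -0.72 1; 110 -100 0 0 0 -0.9 1; 131 -119 0 0.003 0 -1.08 1; 131 -119 0 0.006 0.001 -1.176 1; 131 -119 25 0.006 0.001 -1.176 1; 131 -119 25 0.006 0.001 -1.176 1; 131 -119 25 0.006 0.001 -1.176 1"

```text
time_s: 19.62
eef_pos: [0.4949, -0.0787, 0.1721]
eef_rot: [-0.003, 0.718, 0.696, -0.0]
wrist_force: [0.6, 0.3, -0.6]
opening: 0.153
grasp_force: 59.1
```

```bash
python3 - <<'E'
from h import *
o,p,r=obs(); print(o["time_s"],p.round(4),r.as_matrix()[:,2].round(3))
img,c=cam("wrist"); b=blobs(img,(172,120,90),(6,255,255),500)[0].reshape(-1,2); print(b.min(0),b.max(0))
P=plane(c,[[b[:,0].mean(),b[:,1].min()],[b[:,0].mean(),b[:,1].max()]],p[2]+.025); print("crossbar ends in tool",((P-p)@r.as_matrix()*1000).round(1))
s,cs=cam("scene"); tip=p-[0,0,.081]; u=proj(cs,[tip,p,(.496,-.0788,.074)]); print(u.round(1))
x,y=u[0].astype(int); cv2.imwrite("pics/s7.png",cv2.resize(s[y-75:y+35,x-60:x+60],None,fx=5,fy=5,interpolation=cv2.INTER_CUBIC)); print(x-60,y-75)
E
```

```text
19.625 [ 0.4949 -0.0787  0.1721] [-0.004  0.003 -1.   ]
[305 221] [344 416]
crossbar ends in tool [[ 43.6  -0.4 -24.9]
 [-34.5  -0.2 -25.1]]
[[370.  217.1]
 [371.1 188.6]
 [369.4 222.8]]
309 142
```

View pics/s7.png

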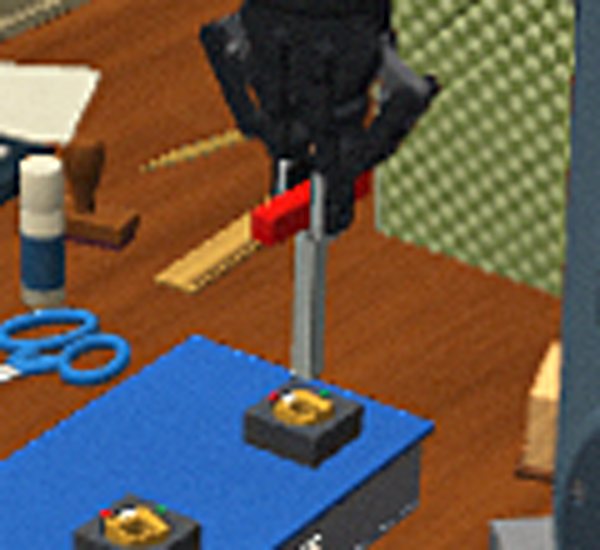

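The key hangs straight, with the tip at crop (308,378) just above the right socket (303,407), in line with the prediction. I'll lower it gently.

carry_out:
  deltas: "0 1 8 0 0 0 1; 0 1 14 0 0 0 1; 0 1 18 0 0 0 1; 0 1 21 0 0 0 1; 0 1 21 0 0 0 1"

```text
time_s: 20.35
eef_pos: [0.496, -0.0787, 0.1512]
eef_rot: [-0.002, 0.718, 0.696, -0.0]
wrist_force: [0.1, 0.4, -1.7]
opening: 0.154
grasp_force: 59.1
```

carry_out:
  deltas: "0 0 3 0 0 0 1; 0 0 6 0 0 0 1; 0 0 8 0 0 0 1; 0 0 8 0 0 0 1"

```text
time_s: 20.85
eef_pos: [0.4961, -0.0787, 0.1432]
eef_rot: [-0.002, 0.718, 0.696, -0.0]
wrist_force: [-0.3, -0.7, -1.6]
opening: 0.154
grasp_force: 59.1
```

carry_out:
  deltas: "0 0 1 0 0 0.15 1; 0 0 1 0 0 0.3 1; 0 0 1 0 0 0.45 1; 0 0 1 0 0 0.6 1; 0 0 1 0 0 0.75 1; 0 0 1 0 0 0.9 1; 0 0 1 0 0 1.05 1; 0 0 1 0 0 1.2 1; 0 0 1 0 0 1.3 1; 0 0 1 0 0 1.4 1; 0 0 1 0 0 1.4 1"

```text
time_s: 22.22
eef_pos: [0.4961, -0.0791, 0.1425]
eef_rot: [-0.001, 0.998, 0.07, -0.001]
wrist_force: [-1.0, -1.6, -0.8]
opening: 0.148
grasp_force: 59.2
```

```bash
python3 - <<'E'
from h import *
o,p,r=obs(); print(p.round(4),np.round(o["torque"],2),np.round(o["wrist_force"],1),o["q"][5])
E
```

```text
[ 0.4961 -0.0791  0.1425] [-0.53  0.23  0.05] [-1.  -1.6 -0.8] 1.0352813242934227
```

carry_out:
  deltas: "0 0 0 0 0 0.08 1; 0 0 0 0 0 0.16 1; 0 0 0 0 0 0.2 1; 0 0 0 0 0 0.2 1"

```text
time_s: 22.72
eef_pos: [0.4961, -0.0791, 0.1425]
eef_rot: [-0.001, 1.0, -0.029, -0.002]
wrist_force: [-2.4, -2.4, 0.3]
opening: 0.15
grasp_force: 59.3
```

```bash
python3 - <<'E'
from h import *
o,p,r=obs(); print(p.round(4),np.round(o["torque"],2),o["q"][5],o["joint_efforts"][5],o["opening"], np.degrees(2*np.arctan2(o["eef_rot"][2],o["eef_rot"][1])))
img,c=cam("scene"); cv2.imwrite("pics/s8.png",cv2.resize(img[180:290,300:420],None,fx=5,fy=5,interpolation=cv2.INTER_CUBIC))
E
```

```text
[ 0.4961 -0.0791  0.1425] [-0.57  0.35  0.11] 1.2340810432812668 0.3200124576687813 0.15017193799098444 -3.37517163376926
```

View pics/s8.png

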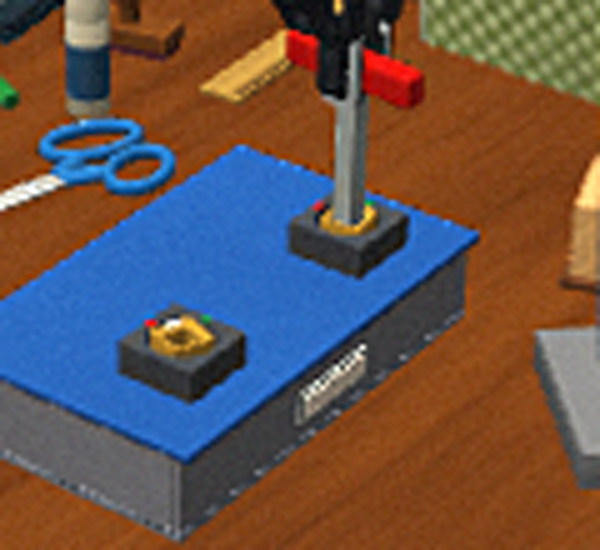

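The key is seated in the right lock, at crop (350,215). I'll turn further until the torque rises at the stop.

carry_out:
  deltas: "0 0 0 0 0 0.05 1; 0 0 0 0 0 0.1 1; 0 0 0 0 0 0.1 1"

```text
time_s: 23.15
eef_pos: [0.4961, -0.079, 0.1425]
eef_rot: [-0.001, 0.997, -0.08, -0.002]
wrist_force: [-2.5, -1.8, 0.0]
opening: 0.152
grasp_force: 59.4
```

```bash
python3 - <<'E'
from h import *
o,p,r=obs(); print(p.round(4),np.round(o["torque"],2),o["q"][5],o["joint_efforts"][5], np.degrees(2*np.arctan2(o["eef_rot"][2],o["eef_rot"][1])))
E
```

```text
[ 0.4961 -0.079   0.1425] [-0.62  0.51  0.1 ] 1.3344136752158566 0.367315923795104 -9.126668048166572
```

carry_out:
  deltas: "0 0 0 0 0 0.05 1; 0 0 0 0 0 0.1 1; 0 0 0 0 0 0.1 1"

```text
time_s: 23.52
eef_pos: [0.4961, -0.0789, 0.1425]
eef_rot: [-0.001, 0.992, -0.129, -0.002]
wrist_force: [-2.2, -3.4, 0.6]
opening: 0.153
grasp_force: 59.4
```

```bash
python3 - <<'E'
from h import *
o,p,r=obs(); print(p.round(4),np.round(o["torque"],2),o["q"][5],o["joint_efforts"][5], np.degrees(2*np.arctan2(o["eef_rot"][2],o["eef_rot"][1])))
E
```

```text
[ 0.4961 -0.0789  0.1425] [-0.68  0.59  0.18] 1.4341132661380294 0.4444918502122164 -14.836003604458917
```

carry_out:
  deltas: "0 0 0 0 0 0.05 1; 0 0 0 0 0 0.1 1; 0 0 0 0 0 0.1 1"

```text
time_s: 23.9
eef_pos: [0.496, -0.0789, 0.1425]
eef_rot: [-0.001, 0.984, -0.178, -0.002]
wrist_force: [-3.3, -2.7, 0.6]
opening: 0.15
grasp_force: 59.5
```

```bash
python3 - <<'E'
from h import *
o,p,r=obs(); print(p.round(4),np.round(o["torque"],2),o["q"][5],o["joint_efforts"][5], np.degrees(2*np.arctan2(o["eef_rot"][2],o["eef_rot"][1])))
img,c=cam("top"); x,y=proj(c,(.496,-.079,.074))[0].astype(int); cv2.imwrite("pics/t9.png",img)
w,cw=cam("wrist"); b=blobs(w,(172,120,90),(6,255,255),500)[0]; print("crossbar yaw",rect(cw,b,p[2]+.025))
E
```

```text
[ 0.496  -0.0789  0.1425] [-0.79  0.7   0.4 ] 1.5338203063546731 0.6358074210584164 -20.544512417256826
crossbar yaw (array([499.8, -80.5], dtype=float32), array([13.6, 78.6], dtype=float32), np.float32(-20.0))
```

The torque has risen to 0.4 N m, so it is at the stop. I'll ease back within the play, lift and look at both locks.

carry_out:
  deltas: "0 0 0 0 0 -0.15 1; 0 0 0 0 0 -0.25 1; 0 0 0 0 0 -0.25 1; 0 0 -10 0 0 -0.25 1; 0 0 -25 0 0 -0.25 1; 0 0 -45 0 0 -0.25 1; 0 0 -60 0 0 -0.25 1; 0 0 -60 0 0 -0.25 1"

```text
time_s: 25.0
eef_pos: [0.4975, -0.0791, 0.2045]
eef_rot: [-0.001, 0.998, -0.056, 0.0]
wrist_force: [-0.9, 0.0, -2.0]
opening: 0.154
grasp_force: 59.2
```

```bash
python3 - <<'E'
from h import *
o,p,r=obs(); print(p.round(4),np.round(o["torque"],2), np.degrees(2*np.arctan2(o["eef_rot"][2],o["eef_rot"][1])))
go((440,0,210,71),(489.4,60.4,175,71))
E
```

```text
[ 0.4975 -0.0791  0.2045] [0.01 0.02 0.03] -6.3770627214516376
  d [-66.  -72.2  -5.4] turn [-1.00e-03 -2.00e-03 -1.35e+00] rows>=7.2
  d [ -23.6 -137.7   29.7] turn [-1.00e-03 -2.00e-03 -1.35e+00] rows>=7.2
```

carry_out:
  deltas: "-4 10 0 0 0 -0.18 1; -8 20 0 0 0 -0.36 1; -12 30 0 0 0 -0.54 1; -15 40 0 0 0 -0.72 1; -18 50 0 0 0 -0.9 1; -20 60 0 0 0 -1.08 1; -22 68 0 0 0 -1.26 1; -22 68 0 0 0 -1.36 1; -22 68 0 0 0 -1.36 1; -22 68 0 0 0 -1.36 1"

```text
time_s: 26.25
eef_pos: [0.4668, -0.1438, 0.202]
eef_rot: [-0.002, 0.812, 0.584, -0.0]
wrist_force: [0.2, 0.3, -0.5]
opening: 0.147
grasp_force: 59.2
```

```bash
python3 - <<'E'
from h import *
o,p,r=obs(); print(o["time_s"],p.round(4))
img,c=cam("wrist")
uL,uR=proj(c,[(.4894,.0604,.074),(.496,-.0788,.074)]).astype(int); print(uL,uR)
T=[cv2.resize(img[max(0,y-40):max(0,y-40)+80,x-40:x+40],(400,400),interpolation=cv2.INTER_CUBIC) for x,y in(uL,uR)]
cv2.imwrite("pics/l10.png",np.hstack(T))
go((489.4,60.4,205,71),(489.4,60.4,175,71))
E
```

```text
26.25 [ 0.4668 -0.1438  0.202 ]
[254 -90] [335 134]
  d [200.8 -43.6  -2.3] turn [-0.004 -0.002  0.008] rows>=3.3
  d [200.8 -43.4  27.7] turn [-0.004 -0.002  0.008] rows>=3.3
```

View pics/l10.png

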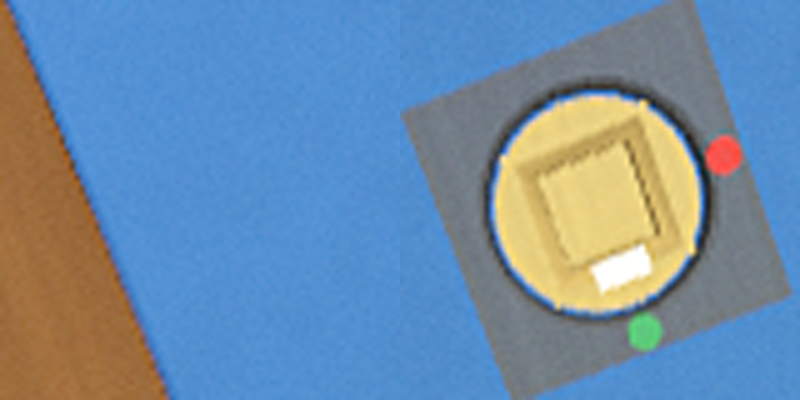

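The right lock's white mark at (622,268) points straight at the green dot (645,332), so it is locked. That was my 14th picture, so from here I work with numbers only. Next is the left lock.

carry_out:
  deltas: "50 -10 0 0 0 0 1; 100 -22 0 0 0 0 1; 150 -32 0 0 0 0.004 1; 201 -44 0 -0.004 -0.002 0.008 1; 201 -44 0 -0.004 -0.002 0.008 1; 201 -43 28 -0.004 -0.002 0.008 1; 201 -43 28 -0.004 -0.002 0.008 1; 201 -43 40 -0.004 -0.002 0.008 1; 201 -43 44 -0.004 -0.002 0.008 1; 201 -43 44 -0.004 -0.002 0.008 1"

```text
time_s: 27.55
eef_pos: [0.4896, 0.0601, 0.1588]
eef_rot: [0.0, 0.814, 0.581, -0.0]
wrist_force: [0.1, 0.6, -2.0]
opening: 0.153
grasp_force: 59.2
```

```bash
python3 - <<'E'
from h import *
o,p,r=obs(); print(p.round(4),np.round(o["torque"],2),np.round(o["wrist_force"],1), np.degrees(2*np.arctan2(o["eef_rot"][2],o["eef_rot"][1])))
go((489.4,60.4,150,71))
E
```

```text
[0.4896 0.0601 0.1588] [-0.01 -0.04  0.03] [ 0.1  0.6 -2. ] 71.06015767779984
  d [ 0.3 -0.3  8.8] turn [0.    0.    0.001] rows>=0.1
```

carry_out:
  deltas: "0 0 4 0 0 0 1; 0 0 8 0 0 0 1; 0 0 10 0 0 0 1; 0 0 13 0 0 0 1; 0 0 16 0 0 0 1; 0 0 16 0 0 0 1"

```text
time_s: 28.3
eef_pos: [0.4894, 0.0604, 0.1425]
eef_rot: [0.0, 0.814, 0.581, -0.0]
wrist_force: [0.2, -0.9, 0.2]
opening: 0.152
grasp_force: 59.2
```

carry_out:
  deltas: "0 0 0 0 0 0.15 1; 0 0 0 0 0 0.3 1; 0 0 0 0 0 0.45 1; 0 0 0 0 0 0.6 1; 0 0 0 0 0 0.75 1; 0 0 0 0 0 0.9 1; 0 0 0 0 0 1.05 1; 0 0 0 0 0 1.2 1; 0 0 0 0 0 1.3 1; 0 0 0 0 0 1.4 1; 0 0 0 0 0 1.48 1; 0 0 0 0 0 1.48 1"

```text
time_s: 29.8
eef_pos: [0.4895, 0.0605, 0.143]
eef_rot: [0.0, 0.993, -0.119, -0.0]
wrist_force: [-1.5, 1.5, -0.3]
opening: 0.153
grasp_force: 59.4
```

```bash
python3 - <<'E'
from h import *
o,p,r=obs(); print(p.round(4),np.round(o["torque"],2),np.round(o["wrist_force"],1), np.degrees(2*np.arctan2(o["eef_rot"][2],o["eef_rot"][1])))
E
```

```text
[0.4895 0.0605 0.143 ] [0.21 0.3  0.09] [-1.5  1.5 -0.3] -13.650969619804306
```

carry_out:
  deltas: "0 0 0 0 0 0.05 1; 0 0 0 0 0 0.1 1; 0 0 0 0 0 0.14 1; 0 0 0 0 0 0.14 1"

```text
time_s: 30.3
eef_pos: [0.4895, 0.0605, 0.143]
eef_rot: [0.0, 0.982, -0.187, -0.0]
wrist_force: [-1.9, 1.0, 1.0]
opening: 0.15
grasp_force: 59.6
```

```bash
python3 - <<'E'
from h import *
o,p,r=obs(); print(p.round(4),np.round(o["torque"],2),np.round(o["wrist_force"],1), np.degrees(2*np.arctan2(o["eef_rot"][2],o["eef_rot"][1])))
E
```

```text
[0.4895 0.0605 0.143 ] [0.19 0.41 0.27] [-1.9  1.   1. ] -21.602221019597437
```

A little more, to reach the same torque as on the first lock.

carry_out:
  deltas: "0 0 0 0 0 0.04 1; 0 0 0 0 0 0.07 1; 0 0 0 0 0 0.07 1"

```text
time_s: 30.68
eef_pos: [0.4895, 0.0604, 0.1429]
eef_rot: [0.0, 0.975, -0.222, 0.0]
wrist_force: [-1.4, 0.1, 1.1]
opening: 0.152
grasp_force: 59.7
```

```bash
python3 - <<'E'
from h import *
o,p,r=obs(); print(p.round(4),np.round(o["torque"],2),np.round(o["wrist_force"],1), np.degrees(2*np.arctan2(o["eef_rot"][2],o["eef_rot"][1])))
E
```

```text
[0.4895 0.0604 0.1429] [0.23 0.52 0.34] [-1.4  0.1  1.1] -25.682573839121982
```

carry_out:
  deltas: "0 0 0 0 0 -0.15 1; 0 0 0 0 0 -0.31 1; 0 0 0 0 0 -0.31 1; 0 0 -10 0 0 -0.31 1; 0 0 -25 0 0 -0.31 1; 0 0 -45 0 0 -0.31 1; 0 0 -60 0 0 -0.31 1; 0 0 -60 0 0 -0.31 1"

```text
time_s: 31.68
eef_pos: [0.4909, 0.0602, 0.2049]
eef_rot: [0.0, 0.998, -0.07, 0.002]
wrist_force: [0.1, -0.4, -1.5]
opening: 0.152
grasp_force: 59.7
```

```bash
python3 - <<'E'
from h import *
o,p,r=obs(); print(p.round(4),np.round(o["torque"],2),np.round(o["wrist_force"],1), np.degrees(2*np.arctan2(o["eef_rot"][2],o["eef_rot"][1])))
go((460,-20,205,71))
E
```

```text
[0.4909 0.0602 0.2049] [0.   0.   0.04] [ 0.1 -0.4 -1.5] -8.001126275420978
  d [-19.4  83.7  -0.1] turn [ 0.003 -0.003 -1.379] rows>=7.4
```

carry_out:
  deltas: "-4 12 0 0 0 -0.18 1; -8 24 0 0 0 -0.36 1; -10 36 0 0 0 -0.54 1; -12 48 0 0 0 -0.72 1; -15 60 0 0 0 -0.9 1; -17 70 0 0 0 -1.08 1; -19 80 0 0 0 -1.26 1; -19 84 0 0 0 -1.38 1; -19 84 0 0 0 -1.38 1; -19 84 0 0 0 -1.38 1"

```text
time_s: 32.92
eef_pos: [0.459, -0.02, 0.2026]
eef_rot: [-0.0, 0.814, 0.58, -0.0]
wrist_force: [0.0, 0.0, -0.6]
opening: 0.156
grasp_force: 59.7
```

```bash
python3 - <<'E'
from h import *
img,c=cam("wrist"); C=np.array([.4894,.0604,.074]); u=proj(c,C)[0]; x,y=u.astype(int); print(u)
s=img[max(y-45,0):y+45,x-45:x+45]; off=np.array([x-45,max(y-45,0)])
for n,lo,hi,z in(("white",(0,0,215),(180,45,255),.074),("red",(170,130,120),(8,255,255),.072),("green",(50,90,80),(85,255,255),.072),("brass",(18,60,100),(30,200,255),.074)):
    for b in blobs(s,lo,hi,4)[:2]:
        P=plane(c,b.reshape(-1,2).mean(0)+off,z)[0]; d=(P-C)*1000; print(n,cv2.contourArea(b),d.round(1),"ang",np.degrees(np.arctan2(d[1],d[0])).round(1))
go((415.5,-235.5,205,21),(400,-140,205,21))
E
```

```text
[328.86047959 112.13633709]
white 51.5 [ 0.6 -8.1  0. ] ang -85.7
red 33.5 [18.7  2.  -2. ] ang 6.1
green 30.0 [  0.5 -17.9  -2. ] ang -88.4
brass 1369.0 [-0.6  1.   0. ] ang 117.9
  d [-217.9   29.    -2.3] turn [0.    0.    0.872] rows>=4.7
  d [-132.7  -16.7   -2.3] turn [0.    0.    0.872] rows>=4.7
```

carry_out:
  deltas: "-40 15 0 0 0 0 1; -80 30 0 0 0 0 1; -120 44 0 0 0 0 1; -129 51 0 0 0 0 1; -129 51 0 0 0 0 1; -129 51 0 0 0 0 1"

```text
time_s: 33.72
eef_pos: [0.4655, -0.1575, 0.2027]
eef_rot: [-0.0, 0.813, 0.582, 0.0]
wrist_force: [-0.5, -0.2, -1.0]
opening: 0.148
grasp_force: 59.7
```

```bash
python3 - <<'E'
from h import *
o,p,r=obs(); print(p.round(4))
img,c=cam("wrist"); a=np.radians(2.3)
for C in (np.array([.496,-.0788,.074]),np.array([.4894,.0604,.074])):
    x,y=proj(c,C)[0].astype(int); print(x,y)
    if y<-20: continue
    s=img[max(y-45,0):y+45,x-45:x+45]; off=np.array([x-45,max(y-45,0)])
    for n,lo,hi,z in(("white",(0,0,215),(180,45,255),.074),("red",(170,130,120),(8,255,255),.072),("green",(50,90,80),(85,255,255),.072)):
        for b in blobs(s,lo,hi,4)[:1]:
            P=plane(c,b.reshape(-1,2).mean(0)+off,z)[0]; d=(P-C)*1000; print(n,cv2.contourArea(b),d.round(1))
go((415.5,-235.5,205,21))
E
```

```text
[ 0.4655 -0.1575  0.2027]
330 114
white 47.0 [-0.4 -8.9  0. ]
red 32.0 [18.2  1.4 -2. ]
green 33.0 [ -0.1 -18.5  -2. ]
245 -118
  d [-90.  -22.1  -2.2] turn [-0.    -0.     0.875] rows>=4.7
```

```bash
cat > mk.py <<'E'
from h import *
import sys
C=np.array([[.496,-.0788,.074],[.4894,.0604,.074]][int(sys.argv[1])])
A=[]
for k in range(4):
    img,c=cam("wrist"); x,y=proj(c,C)[0].astype(int); off=np.array([x-45,max(y-45,0)])
    s=img[off[1]:y+45,off[0]:x+45]; h=cv2.cvtColor(s,cv2.COLOR_BGR2HSV).astype(float)
    yy,xx=np.mgrid[:s.shape[0],:s.shape[1]]
    out=[]
    for n,lo,hi,z in(("w",(0,0,215),(180,45,255),.074),("r",(170,130,120),(8,255,255),.074),("g",(50,90,80),(85,255,255),.074)):
        b=blobs(s,lo,hi,4)[0].reshape(-1,2).mean(0); near=(xx-b[0])**2+(yy-b[1])**2<9**2
        f=s.astype(float); w={"w":np.clip(f[...,0]-110,0,None),"r":np.clip(f[...,2]-f[...,1]-60,0,None),"g":np.clip(f[...,1]-f[...,2]-10,0,None)}[n]*near
        out.append(plane(c,[[(xx*w).sum()/w.sum()+off[0],(yy*w).sum()/w.sum()+off[1]]],z)[0])
    w,r,g=out; u=(g-r)[:2]; M=(r+g)[:2]/2; perp=np.array([u[1],-u[0]])/2; cen=M+perp if np.linalg.norm(M+perp-C[:2])<np.linalg.norm(M-perp-C[:2]) else M-perp
    ang=lambda v:np.degrees(np.arctan2(v[1],v[0])); A.append([ang(w[:2]-cen)-ang(g[:2]-cen),*((cen-C[:2])*1000),1000*np.linalg.norm(w[:2]-cen),1000*np.linalg.norm(u)])
print("white minus green deg, centre off, radius, dotdist",np.mean(A,0).round(2),np.std(A,0).round(2))
E
python3 mk.py 0
```

```text
white minus green deg, centre off, radius, dotdist [ 2.65 -1.55 -0.31  8.82 27.72] [0.28 0.04 0.05 0.04 0.05]
```

carry_out:
  deltas: "40 -15 0 0 0 0 1; 80 -30 0 0 0 0 1; 120 -44 0 0 0 0 1; 129 -51 0 0 0 0 1; 129 -51 0 0 0 0 1; 129 -51 0 0 0 0 1"

```text
time_s: 34.72
eef_pos: [0.4594, -0.021, 0.203]
eef_rot: [0.001, 0.814, 0.581, -0.0]
wrist_force: [-0.7, -0.2, -1.3]
opening: 0.152
grasp_force: 59.7
```

```bash
python3 mk.py 1; python3 -c "
from h import *
go((489.4,60.4,205,2.3),(415.5,-235.5,205,21))"
```

```text
white minus green deg, centre off, radius, dotdist [ 7.39 -1.04  0.39  8.78 27.68] [0.04 0.04 0.02 0.05 0.04]
  d [86.8  2.  -2.2] turn [1.000e-03 0.000e+00 1.199e+00] rows>=6.4
  d [-217.    28.4   -2. ] turn [0.    0.    0.873] rows>=4.7
```

The left lock reads about 4.7° short of the right one, so I'll re-insert the key and turn it harder.

carry_out:
  deltas: "10 0 0 0 0 0.18 1; 25 0 0 0 0 0.36 1; 40 1 0 0 0 0.54 1; 55 1 0 0 0 0.72 1; 70 2 0 0 0 0.9 1; 80 2 0 0 0 1.08 1; 87 2 0 0 0 1.2 1; 87 2 0 0 0 1.2 1; 87 2 28 0 0 1.2 1; 87 2 40 0 0 1.2 1; 87 2 46 0 0 1.2 1; 87 2 46 0 0 1.2 1"

```text
time_s: 36.42
eef_pos: [0.4893, 0.0612, 0.1569]
eef_rot: [0.0, 1.0, 0.021, -0.0]
wrist_force: [-0.1, -0.5, -1.0]
opening: 0.153
grasp_force: 59.7
```

carry_out:
  deltas: "0 0 4 0 0 0 1; 0 0 8 0 0 0 1; 0 0 12 0 0 0 1; 0 0 15 0 0 0 1; 0 0 15 0 0 0 1"

```text
time_s: 37.05
eef_pos: [0.489, 0.0614, 0.1415]
eef_rot: [0.0, 1.0, 0.02, -0.0]
wrist_force: [-0.2, -1.5, -0.9]
opening: 0.154
grasp_force: 59.6
```

```bash
python3 - <<'E'
from h import *
o,p,r=obs(); print(p.round(4),np.round(o["torque"],2),np.round(o["wrist_force"],1), np.degrees(2*np.arctan2(o["eef_rot"][2],o["eef_rot"][1])))
E
```

```text
[0.489  0.0614 0.1415] [-0.21  0.07 -0.05] [-0.2 -1.5 -0.9] 2.3426405416250424
```

carry_out:
  deltas: "0 0 0 0 0 0.1 1; 0 0 0 0 0 0.2 1; 0 0 0 0 0 0.3 1; 0 0 0 0 0 0.35 1; 0 0 0 0 0 0.4 1; 0 0 0 0 0 0.4 1"

```text
time_s: 37.8
eef_pos: [0.4892, 0.0612, 0.1419]
eef_rot: [0.001, 0.984, -0.178, 0.0]
wrist_force: [-0.4, -2.6, -1.4]
opening: 0.154
grasp_force: 59.8
```

```bash
python3 - <<'E'
from h import *
o,p,r=obs(); print(p.round(4),np.round(o["torque"],2),np.round(o["wrist_force"],1), np.degrees(2*np.arctan2(o["eef_rot"][2],o["eef_rot"][1])))
w,cw=cam("wrist"); b=blobs(w,(172,120,90),(6,255,255),500)[0]; print("crossbar",rect(cw,b,p[2]+.025))
E
```

```text
[0.4892 0.0612 0.1419] [-0.49  0.11  0.27] [-0.4 -2.6 -1.4] -20.51923218664927
crossbar (array([492.9,  59.7], dtype=float32), array([13.5, 78.4], dtype=float32), np.float32(-20.0))
```

carry_out:
  deltas: "0 0 0 0 0 0.06 1; 0 0 0 0 0 0.12 1; 0 0 0 0 0 0.16 1; 0 0 0 0 0 0.16 1"

```text
time_s: 38.35
eef_pos: [0.4892, 0.0612, 0.1419]
eef_rot: [0.0, 0.967, -0.256, 0.0]
wrist_force: [-1.2, -2.0, -1.3]
opening: 0.153
grasp_force: 59.8
```

```bash
python3 - <<'E'
from h import *
o,p,r=obs(); print(p.round(4),np.round(o["torque"],2),np.round(o["wrist_force"],1), np.degrees(2*np.arctan2(o["eef_rot"][2],o["eef_rot"][1])))
w,cw=cam("wrist"); b=blobs(w,(172,120,90),(6,255,255),500)[0]; print("crossbar",rect(cw,b,p[2]+.025))
E
```

```text
[0.4892 0.0612 0.1419] [-0.65  0.14  0.37] [-1.2 -2.  -1.3] -29.661639007583734
crossbar (array([492.5,  59.1], dtype=float32), array([13.6, 78.1], dtype=float32), np.float32(-29.0))
```

carry_out:
  deltas: "0 0 0 0 0 -0.15 1; 0 0 0 0 0 -0.3 1; 0 0 0 0 0 -0.4 1; 0 0 0 0 0 -0.4 1; 0 0 -10 0 0 -0.4 1; 0 0 -25 0 0 -0.4 1; 0 0 -45 0 0 -0.4 1; 0 0 -60 0 0 -0.4 1; 0 0 -60 0 0 -0.4 1"

```text
time_s: 39.52
eef_pos: [0.4903, 0.0616, 0.2038]
eef_rot: [0.0, 0.998, -0.06, 0.002]
wrist_force: [0.3, -0.2, -1.0]
opening: 0.149
grasp_force: 59.7
```

```bash
python3 - <<'E'
from h import *
o,p,r=obs(); print(p.round(4),np.round(o["torque"],2),np.round(o["wrist_force"],1), np.degrees(2*np.arctan2(o["eef_rot"][2],o["eef_rot"][1])))
go((459.2,-20.5,203,71))
E
```

```text
[0.4903 0.0616 0.2038] [-0.01 -0.02  0.06] [ 0.3 -0.2 -1. ] -6.835256317686326
  d [-21.1  85.2   0.7] turn [ 0.003 -0.003 -1.358] rows>=7.3
```

carry_out:
  deltas: "-4 12 0 0 0 -0.18 1; -8 24 0 0 0 -0.36 1; -10 36 0 0 0 -0.54 1; -12 48 0 0 0 -0.72 1; -15 60 0 0 0 -0.9 1; -17 70 0 0 0 -1.08 1; -19 80 0 0 0 -1.26 1; -21 85 1 0 0 -1.36 1; -21 85 1 0 0 -1.36 1; -21 85 1 0 0 -1.36 1"

```text
time_s: 40.78
eef_pos: [0.4581, -0.0202, 0.2006]
eef_rot: [-0.0, 0.814, 0.581, -0.0]
wrist_force: [0.3, 0.1, -1.2]
opening: 0.153
grasp_force: 59.7
```

```bash
python3 mk.py 1; python3 - <<'E'
from h import *
img,c=cam("wrist"); cv2.imwrite("pics/L.png",img)
x,y=proj(c,np.array([.4890,.0608,.074]))[0].astype(int); s=cv2.resize(img[y-25:y+25,x-25:x+25],None,fx=8,fy=8,interpolation=cv2.INTER_CUBIC)
g=cv2.GaussianBlur(cv2.cvtColor(s,cv2.COLOR_BGR2GRAY),(0,0),3)
l=cv2.createLineSegmentDetector().detect(g)[0].reshape(-1,4)
for a in l:
    if np.hypot(a[2]-a[0],a[3]-a[1])>60:
        P=plane(c,a.reshape(2,2)/8+[x-25,y-25],.074); d=(P[1]-P[0])*1000; print(((P.mean(0)-[.489,.0608,.074])*1000).round(1)[:2],"len",np.linalg.norm(d).round(1),"ang mod90",(np.degrees(np.arctan2(d[1],d[0]))%90).round(1))
E
```

```text
white minus green deg, centre off, radius, dotdist [ 4.6  -1.05  0.39  8.75 27.64] [0.39 0.05 0.02 0.03 0.04]
[12.3  7.4] len 9.0 ang mod90 29.2
[ 5.9 13.1] len 7.1 ang mod90 69.4
[-3.6 14.1] len 5.3 ang mod90 13.7
[-12.7   7.8] len 6.9 ang mod90 60.3
[-8.6 12. ] len 5.8 ang mod90 28.8
[ 6.3 -0.9] len 11.0 ang mod90 3.7
[-14.9   1.3] len 6.6 ang mod90 84.1
[  6.  -13.8] len 5.8 ang mod90 25.1
[ 7.4 -1.6] len 8.7 ang mod90 3.5
[-0.8  6.2] len 12.9 ang mod90 4.1
[16.4  0.6] len 5.5 ang mod90 86.8
[ -5.2 -14.3] len 6.0 ang mod90 70.2
[  0.3 -15.1] len 6.6 ang mod90 2.6
[-14.3  -4.7] len 5.6 ang mod90 17.0
[-11.7  -9.7] len 6.1 ang mod90 38.8
```

carry_out:
  deltas: "-40 15 0 0 0 0 1; -80 30 0 0 0 0 1; -120 44 0 0 0 0 1; -129 51 -2 0 0 0 1; -129 51 -2 0 0 0 1; -129 51 -2 0 0 0 1"

```text
time_s: 41.78
eef_pos: [0.4646, -0.1578, 0.2028]
eef_rot: [-0.0, 0.813, 0.582, 0.0]
wrist_force: [-0.4, 0.6, -1.3]
opening: 0.157
grasp_force: 59.7
```

```bash
cat > ln.py <<'E'
from h import *
import sys
C=np.array([[.4950,-.0790,.074],[.4890,.0608,.074]][int(sys.argv[1])]); S=[];Hs=[]
for k in range(3):
    img,c=cam("wrist"); x,y=proj(c,C)[0].astype(int); s=cv2.resize(img[y-40:y+40,x-40:x+40],None,fx=8,fy=8,interpolation=cv2.INTER_CUBIC)
    l=cv2.createLineSegmentDetector().detect(cv2.GaussianBlur(cv2.cvtColor(s,cv2.COLOR_BGR2GRAY),(0,0),3))[0].reshape(-1,4)
    for a in l:
        P=plane(c,a.reshape(2,2)/8+[x-40,y-40],.074); d=(P[1]-P[0])*1000; n=np.linalg.norm(d); m=np.linalg.norm(P.mean(0)-C)*1000; an=(np.degrees(np.arctan2(d[1],d[0]))+45)%90-45
        if abs(an)<20 and n>8 and m<11: S.append((an.round(1),n.round(1)))
        if abs(an)<20 and n>15 and m>15: Hs.append((an.round(1),n.round(1)))
w=lambda A:np.average([a for a,_ in A],weights=[b for _,b in A]).round(2)
print("socket",w(S),[float(a) for a,_ in S],"housing",w(Hs),[float(a) for a,_ in Hs])
E
python3 mk.py 0; python3 ln.py 0
```

```text
white minus green deg, centre off, radius, dotdist [ 2.83 -1.54 -0.25  8.83 27.68] [0.17 0.03 0.04 0.08 0.02]Traceback (most recent call last):
  File "ln.py", line 12, in <module>
    print("socket",w(S),[float(a) for a,_ in S],"housing",w(Hs),[float(a) for a,_ in Hs])
                                                          ~^^^^
  File "ln.py", line 11, in <lambda>
    w=lambda A:np.average([a for a,_ in A],weights=[b for _,b in A]).round(2)
               ~~~~~~~~~~^^^^^^^^^^^^^^^^^^^^^^^^^^^^^^^^^^^^^^^^^^^
    raise ZeroDivisionError(
        "Weights sum to zero, can't be normalized")
ZeroDivisionError: Weights sum to zero, can't be normalized
```

```bash
sed -i 's/n>15 and m>15/n>8 and m>18/; s/^w=.*/w=lambda A:np.average([a for a,_ in A],weights=[b for _,b in A]).round(2) if A else None/' ln.py; python3 ln.py 0; python3 -c "
from h import *
go((489.4,61,205,-5))"
```

```text
socket 2.4 [2.3, 2.5] housing None []
  d [216.  -47.9  -2.1] turn [ 1.000e-03 -0.000e+00  1.328e+00] rows>=7.1
```

The right socket reads 2.4°, equal to the box yaw, so it is fully locked. The left reads about 1.5° short, so I'll give it one more push, better centred.

carry_out:
  deltas: "40 -10 0 0 0 0.18 1; 80 -20 0 0 0 0.36 1; 120 -30 0 0 0 0.54 1; 160 -38 0 0 0 0.72 1; 200 -45 0 0 0 0.9 1; 216 -47 0 0 0 1.08 1; 216 -47 0 0 0 1.26 1; 216 -47 0 0 0 1.3 1; 216 -47 28 0 0 1.3 1; 216 -47 40 0 0 1.3 1; 216 -47 46 0 0 1.3 1; 216 -47 46 0 0 1.3 1"

```text
time_s: 43.78
eef_pos: [0.4903, 0.0605, 0.1569]
eef_rot: [0.0, 1.0, -0.03, -0.0]
wrist_force: [0.7, -0.3, -0.7]
opening: 0.149
grasp_force: 59.7
```

```bash
python3 -c "
from h import *
go((490,61,140.5,-3))"
```

```text
d [-0.3 -0.5 16.4] turn [ 0.     0.    -0.007] rows>=0.3
```

carry_out:
  deltas: "0 0 4 0 0 0 1; 0 0 8 0 0 0 1; 0 0 12 0 0 0 1; 0 0 16.5 0 0 0 1; 0 0 16.5 0 0 0 1; 0 0 16.5 0 0 0.15 1; 0 0 16.5 0 0 0.3 1; 0 0 16.5 0 0 0.4 1; 0 0 16.5 0 0 0.45 1; 0 0 16.5 0 0 0.45 1"

```text
time_s: 45.02
eef_pos: [0.4937, 0.0592, 0.1427]
eef_rot: [0.001, 0.968, -0.252, 0.004]
wrist_force: [5.2, -3.9, 6.4]
opening: 0.154
grasp_force: 63.4
```

```bash
python3 - <<'E'
from h import *
o,p,r=obs(); print(p.round(4),np.round(o["torque"],2),np.round(o["wrist_force"],1), np.degrees(2*np.arctan2(o["eef_rot"][2],o["eef_rot"][1])))
E
```

```text
[0.4937 0.0592 0.1427] [-0.85 -1.1   0.31] [ 5.2 -3.9  6.4] -29.161153290179048
```

carry_out:
  deltas: "0 0 -2 0 0 0 1; 0 0 -2 0 0 0 1; 0 0 -2 0 0 0.06 1; 0 0 -2 0 0 0.1 1; 0 0 -2 0 0 0.1 1"

```text
time_s: 45.65
eef_pos: [0.4919, 0.0596, 0.143]
eef_rot: [0.0, 0.954, -0.3, 0.002]
wrist_force: [3.4, -2.7, -1.4]
opening: 0.152
grasp_force: 62.2
```

```bash
python3 - <<'E'
from h import *
o,p,r=obs(); print(p.round(4),np.round(o["torque"],2),np.round(o["wrist_force"],1), np.degrees(2*np.arctan2(o["eef_rot"][2],o["eef_rot"][1])))
E
```

```text
[0.4919 0.0596 0.143 ] [-0.69 -1.12  0.34] [ 3.4 -2.7 -1.4] -34.87635801458882
```

carry_out:
  deltas: "0 0 0 0 0 -0.15 1; 0 0 0 0 0 -0.3 1; 0 0 0 0 0 -0.45 1; 0 0 0 0 0 -0.48 1; 0 0 0 0 0 -0.48 1; 0 0 -10 0 0 -0.48 1; 0 0 -25 0 0 -0.48 1; 0 0 -45 0 0 -0.48 1; 0 0 -60 0 0 -0.48 1; 0 0 -60 0 0 -0.48 1"

```text
time_s: 46.9
eef_pos: [0.4906, 0.0605, 0.2031]
eef_rot: [0.0, 0.998, -0.064, 0.001]
wrist_force: [0.3, 0.1, -1.4]
opening: 0.151
grasp_force: 60.3
```

```bash
python3 - <<'E'
from h import *
o,p,r=obs(); print(p.round(4),np.round(o["torque"],2),np.round(o["wrist_force"],1), np.degrees(2*np.arctan2(o["eef_rot"][2],o["eef_rot"][1])))
w,cw=cam("wrist"); b=blobs(w,(172,120,90),(6,255,255),500)[0]; print("crossbar",rect(cw,b,p[2]+.025), b.reshape(-1,2).min(0),b.reshape(-1,2).max(0))
go((459.2,-20.5,203,71))
E
```

```text
[0.4906 0.0605 0.2031] [0.   0.   0.03] [ 0.3  0.1 -1.4] -7.383429861084299
crossbar (array([497.3,  59.7], dtype=float32), array([14. , 75.5], dtype=float32), np.float32(-7.6)) [304 217] [345 407]
  d [-20.2  84.3  -0.6] turn [ 0.     0.    -1.368] rows>=7.3
```

carry_out:
  deltas: "-4 12 0 0 0 -0.18 1; -8 24 0 0 0 -0.36 1; -10 36 0 0 0 -0.54 1; -12 48 0 0 0 -0.72 1; -15 60 0 0 0 -0.9 1; -17 70 0 0 0 -1.08 1; -19 80 0 0 0 -1.26 1; -20 84 0 0 0 -1.37 1; -20 84 0 0 0 -1.37 1; -20 84 0 0 0 -1.37 1"

```text
time_s: 48.2
eef_pos: [0.4593, -0.02, 0.2019]
eef_rot: [-0.0, 0.814, 0.581, -0.0]
wrist_force: [0.5, 0.1, -1.4]
opening: 0.15
grasp_force: 60.3
```

```bash
python3 mk.py 1; python3 ln.py 1; python3 - <<'E'
from h import *
o,p,r=obs()
s,cs=cam("scene"); u=proj(cs,[p-[0,0,.081],p-[0,0,.04],p]); print("pred tip,mid,tcp",u.round(1).tolist())
# steel shaft columns: grey (low saturation) run near the predicted shaft, row by row
h=cv2.cvtColor(s,cv2.COLOR_BGR2HSV)
for y in range(int(u[1,1])-6,int(u[0,1])+8,2):
    xs=np.arange(int(u[0,0])-14,int(u[0,0])+15); m=(h[y,xs,1]<60)&(h[y,xs,2]>80); print(y,xs[m].min() if m.any() else None,xs[m].max() if m.any() else None,m.sum(),end=" | ")
go((459+14,-20-137,203,71),(415.5,-235.5,205,21))
E
```

```text
socket None [] housing 19.67 [19.9, 19.5, 19.6, 19.7, 19.6]
pred tip,mid,tcp [[367.5, 220.4], [368.1, 205.4], [368.6, 190.3]]
199 362 368 7 | 201 362 368 6 | 203 362 367 6 | 205 361 381 10 | 207 361 366 6 | 209 357 366 7 | 211 360 366 7 | 213 360 365 6 | 215 359 365 7 | 217 359 365 7 | 219 359 364 6 | 221 359 375 8 | 223 370 381 12 | 225 367 381 15 | 227 364 381 18 |   d [-125.3   57.1   -0.6] turn [0.    0.    0.001] rows>=2.2
  d [-218.2   28.2   -2.6] turn [0.    0.    0.874] rows>=4.7Traceback (most recent call last):
  File "mk.py", line 11, in <module>
    b=blobs(s,lo,hi,4)[0].reshape(-1,2).mean(0); near=(xx-b[0])**2+(yy-b[1])**2<9**2
      ~~~~~~~~~~~~~~~~^^^
IndexError: list index out of range
```

```bash
python3 - <<'E'
from h import *
o,p,r=obs()
img,c=cam("wrist"); C=np.array([.4890,.0608,.074]); x,y=proj(c,C)[0].astype(int); print(x,y)
s=img[y-45:y+45,x-45:x+45]; h=cv2.cvtColor(s,cv2.COLOR_BGR2HSV)
for n,lo,hi in(("white",(0,0,190),(180,70,255)),("red",(170,100,100),(8,255,255)),("green",(45,70,60),(90,255,255)),("brass",(18,60,100),(30,200,255)),("blue",(100,130,60),(125,255,255))):
    for b in blobs(s,lo,hi,4)[:2]:
        q=b.reshape(-1,2).mean(0)+[x-45,y-45]; d=(plane(c,q,.074)[0]-C)*1000; print(n,cv2.contourArea(b),q.round(1),d.round(1)[:2])
b=blobs(img,(172,120,90),(6,255,255),300)
for k in b[:3]: print("red big",cv2.contourArea(k),k.reshape(-1,2).min(0),k.reshape(-1,2).max(0))
E
```

```text
327 112
white 63.5 [366.7 107.3] [27.  -5.9]
green 48.5 [366.7 126.3] [ 23.3 -18. ]
brass 1619.5 [351.5  95.8] [19.2  4.7]
blue 3403.5 [316.4 122.1] [-9.6 -3.8]
red big 6767.0 [304 217] [345 407]
```

```bash
cat > cov.py <<'E'
from h import *
from scipy.optimize import minimize_scalar
a=np.radians(2.4); bx=np.array([np.cos(a),np.sin(a),0]); by=np.array([-np.sin(a),np.cos(a),0]); H=np.array([.6003,-.0053,.048])
def pt(th,x,y,z): u=np.array([np.cos(th),0,-np.sin(th)]); n=np.array([np.sin(th),0,np.cos(th)]); v=x*u+z*n; return H+bx*v[0]+by*y+np.array([0,0,v[2]])
E
python3 - <<'E'
from cov import *
img,c=cam("wrist")
f=lambda th:np.linalg.norm(proj(c,pt(th,-.108,.051,.024))[0]-[366.7,126.3])
m=minimize_scalar(f,bounds=(-.1,1.9),method="bounded"); print("theta wrist",m.x,m.fun, f(0))
t,ct=cam("top"); cv2.imwrite("pics/t11.png",t)
for b in blobs(t,(105,120,60),(125,255,255),200): q=b.reshape(-1,2); print(q.min(0),q.max(0),cv2.contourArea(b))
for th in(0,.2,.4,.6,.8): print(th,proj(ct,[pt(th,-.154,y,.006) for y in(-.124,.124)]).round(0).tolist())
o,p,r=obs(); print(p.round(3), "crossbar")
E
```

```text
theta wrist 0.40137067449998837 2.6383865969070257 31.555030627586195
[310 217] [434 292] 5534.5
0 [[434.0, 291.0], [315.0, 299.0]]
0.2 [[436.0, 289.0], [314.0, 297.0]]
0.4 [[438.0, 284.0], [314.0, 292.0]]
0.6 [[440.0, 276.0], [313.0, 284.0]]
0.8 [[442.0, 265.0], [312.0, 273.0]]
[ 0.46  -0.02   0.202] crossbar
```

The cover has been dragged open to about 0.40 rad by the key, which has also tilted in the grip. I'll work out the tilt from the scene camera so the key can go back in its stand. After that I'll shut the cover again, regrasp the key and re-check the locks.

```bash
cat > tilt.py <<'E'
from h import *
from scipy.optimize import least_squares
o,p,r=obs(); M=r.as_matrix(); rows=[];xs=[]
s,cs=cam("scene"); h=cv2.cvtColor(s,cv2.COLOR_BGR2HSV); u=proj(cs,[p-[0,0,.081],p-[0,0,.03]])
cx=u[1,0]-4
for y in range(int(u[1,1]),int(u[0,1])+4):
    x=np.arange(int(cx)-12,int(cx)+13); m=((h[y,x,1]<60)&(h[y,x,2]>80)).astype(np.uint8)
    n,lab,st,ce=cv2.connectedComponentsWithStats(m[None],connectivity=4)
    for k in range(1,n):
        if 5<=st[k,4]<=9: rows.append(y); xs.append(x[0]+ce[k,0]-.6); cx=x[0]+ce[k,0]; break
def f(v):
    d=np.linspace(.01,.1,30)[:,None]; q=proj(cs,p+(np.array([v[0],0,-.016])+d*[np.sin(v[1]),0,np.cos(v[1])])@M.T); return np.interp(rows,q[:,1],q[:,0])-xs
R_=least_squares(f,[0,0],loss="soft_l1"); print("rows",rows[0],rows[-1],len(rows),"dx mm %.1f tilt %.3f"%(R_.x[0]*1000,R_.x[1]),"rms",np.sqrt(np.mean(R_.fun**2)).round(2))
v=R_.x; t=p+M@(np.array([v[0],0,-.016])+.097*np.array([np.sin(v[1]),0,np.cos(v[1])])); print("tip world",t.round(4),"pred px",proj(cs,t).round(1))
E
python3 tilt.py
```

```text
rows 202 221 17 dx mm 4.9 tilt 0.164 rms 0.21
tip world [ 4.664e-01 -4.000e-04  1.227e-01] pred px [[360.3 222.1]]
```

```bash
python3 - <<'E'
from h import *
T=yawR(21)*R.from_rotvec([0,-.164,0])
go((459,-20,230,71),(408.6,-238.2,200,T),(408.6,-238.2,140,T),(408.6,-238.2,93,T))
E
```

```text
d [ -0.1  -0.6 -27.6] turn [0.    0.    0.002] rows>=0.4
  d [-222.9   22.4    2.5] turn [ 0.072 -0.153  0.872] rows>=4.8
  d [-222.9   22.4   62.5] turn [ 0.072 -0.153  0.872] rows>=4.8
  d [-222.8   22.3  109.5] turn [ 0.072 -0.153  0.872] rows>=4.8
```

carry_out:
  deltas: "0 0 -28 0 0 0 1; -45 5 -28 0 0 0.1 1; -90 10 -20 0.02 -0.04 0.28 1; -135 15 -10 0.04 -0.08 0.46 1; -180 20 0 0.06 -0.12 0.64 1; -223 22 2 0.072 -0.153 0.82 1; -223 22 2 0.072 -0.153 0.872 1; -223 22 2 0.072 -0.153 0.872 1; -223 22 38 0.072 -0.153 0.872 1; -223 22 38 0.072 -0.153 0.872 1"

```text
time_s: 49.9
eef_pos: [0.4066, -0.2364, 0.1624]
eef_rot: [0.013, 0.98, 0.183, -0.082]
wrist_force: [0.2, -0.6, -0.7]
opening: 0.153
grasp_force: 60.2
```

```bash
python3 - <<'E'
from h import *
o,p,r=obs(); print(p.round(4),np.round(o["wrist_force"],1))
# tip check: scene and top prediction of the shaft, and stand in the wrist view
img,c=cam("wrist"); b=blobs(img,(172,120,90),(6,255,255),500)[0].reshape(-1,2); print("bar px",b.min(0),b.max(0))
st=np.vstack([k.reshape(-1,2) for k in blobs(img,(8,50,150),(25,150,255),300) if 200<k[:,0,0].mean()<450 and k[:,0,1].mean()<330]); print("stand px",st.min(0),st.max(0))
a=np.radians(21); e=np.array([np.cos(a),np.sin(a),0]); f=np.array([-np.sin(a),np.cos(a),0]); S=np.array([.4155,-.2355,.05])
print("pred stand top corners",proj(c,[S+.03*(i*e+j*f) for i in(1,-1) for j in(1,-1)]).round().tolist())
E
sed -i 's/cx=u\[1,0\]-4/cx=u[1,0]/' tilt.py; python3 tilt.py
```

```text
[ 0.4066 -0.2364  0.1624] [ 0.2 -0.6 -0.7]
bar px [304 217] [345 407]
stand px [284 144] [374 239]
pred stand top corners [[284.0, 156.0], [375.0, 157.0], [288.0, 238.0], [369.0, 238.0]]Traceback (most recent call last):
  File "tilt.py", line 13, in <module>
    R_=least_squares(f,[0,0],loss="soft_l1"); print("rows",rows[0],rows[-1],len(rows),"dx mm %.1f tilt %.3f"%(R_.x[0]*1000,R_.x[1]),"rms",np.sqrt(np.mean(R_.fun**2)).round(2))
                                                           ~~~~^^^
IndexError: list index out of range
```

carry_out:
  deltas: "2 2.4 5 0 0 0 1; 3.7 2.4 15 0 0 0 1; 5.3 2.4 25 0 0 0 1; 6.9 2.4 35 0 0 0 1; 6.9 2.4 35 0 0 0 1"

```text
time_s: 50.62
eef_pos: [0.4093, -0.2395, 0.1276]
eef_rot: [0.014, 0.98, 0.182, -0.081]
wrist_force: [0.5, 1.1, -0.2]
opening: 0.154
grasp_force: 60.2
```

carry_out:
  deltas: "1.6 0 10 0 0 0 1; 3.2 0 20 0 0 0 1; 4.6 0 28 0 0 0 1; 5.4 0 33 0 0 0 1; 5.4 0 33 0 0 0 1"

```text
time_s: 51.25
eef_pos: [0.4097, -0.2399, 0.0949]
eef_rot: [0.015, 0.98, 0.182, -0.081]
wrist_force: [-0.2, 0.5, -1.0]
opening: 0.156
grasp_force: 60.2
```

carry_out:
  deltas: "0 0 0 0 0 0 0; 0 0 0 0 0 0 0; 0 0 0 0 0 0 0; 0 0 -30 0 0 0 0; 0 0 -80 0 0 0 0; -40 0 -125 0 0.164 0 0; -40 0 -125 0 0.164 0 0; -40 0 -125 0 0.164 0 0"

```text
time_s: 52.25
eef_pos: [0.3918, -0.2473, 0.2256]
eef_rot: [0.0, 0.983, 0.182, 0.0]
wrist_force: [0.1, 0.5, -0.1]
opening: 1.0
grasp_force: 0.0
```

```bash
python3 - <<'E'
from cov import *
o,p,r=obs(); print(p.round(4))
img,c=cam("wrist")
for b in blobs(img,(172,120,90),(6,255,255),300)[:2]: print("bar",*rect(c,b,.114))
W=[(400,-60,240,92.4),(480,-10,240,92.4)]
def q(th): return pt(th,-.13,0,.006)*1000+15*bx*1000/1000
for th in(.6,.4,.25,.1,0): W.append((*q(th),92.4)); print(th,q(th).round())
go(*W)
E
```

```text
[ 0.3918 -0.2473  0.2256]
bar [ 414.2 -237.3] [13.7 78.5] 20.8
bar [460.4 -95.5] [ 4.9 84.8] -86.9
0.6 [511.  -9. 126.]
0.4 [498. -10. 104.]
0.25 [491. -10.  86.]
0.1 [487. -10.  67.]
0 [485. -10.  54.]
  d [  74.5 -171.3  -15.4] turn [-0.002 -0.    -1.246] rows>=6.7
  d [ 167.1 -189.3  -15.5] turn [-0.002 -0.    -1.246] rows>=6.7
  d [ 196.9 -178.8   98.2] turn [-0.002 -0.    -1.246] rows>=6.7
  d [ 184.1 -183.1  120.4] turn [-0.002 -0.    -1.246] rows>=6.7
  d [ 177.4 -185.3  138.6] turn [-0.002 -0.    -1.246] rows>=6.7
  d [ 173.4 -186.6  157.6] turn [-0.002 -0.    -1.246] rows>=6.7
  d [ 172.2 -187.   170.5] turn [-0.002 -0.    -1.246] rows>=6.7
```

carry_out:
  deltas: "20 -40 -15 0 0 -0.18 0.5; 40 -80 -15 0 0 -0.36 1; 60 -120 -15 0 0 -0.54 1; 80 -165 -15 0 0 -0.72 1; 120 -175 -15 0 0 -0.9 1; 160 -185 -15 0 0 -1.08 1; 185 -185 0 0 0 -1.246 1; 197 -179 40 0 0 -1.246 1; 197 -179 70 0 0 -1.246 1; 197 -179 98 0 0 -1.246 1; 190 -181 110 0 0 -1.246 1; 184 -183 120 0 0 -1.246 1"

```text
time_s: 53.8
eef_pos: [0.4973, -0.0094, 0.1038]
eef_rot: [-0.001, 0.692, 0.722, -0.001]
wrist_force: [1.3, 0.4, 0.3]
opening: -0.003
grasp_force: 0.0
```

```bash
python3 - <<'E'
from h import *
o,p,r=obs(); print(p.round(4),np.round(o["wrist_force"],1))
go((485,-10,54,92.4),(489,-10,75,92.4))
E
```

```text
[ 0.4973 -0.0094  0.1038] [1.3 0.4 0.3]
  d [ -0.1 -12.2  49.8] turn [-0.002 -0.001  0.001] rows>=0.8
  d [-0.2 -8.3 28.8] turn [-0.002 -0.001  0.001] rows>=0.5
```

Press it shut, then rise to the look pose above the left lock.

carry_out:
  deltas: "0 -4 13 0 0 0 1; 0 -8 26 0 0 0 1; 0 -11 38 0 0 0 1; 0 -12 46 0 0 0 1; 0 -12 50 0 0 0 1; 0 -12 51 0 0 0 1; 0 -12 51 0 0 0 1"

```text
time_s: 54.68
eef_pos: [0.4867, -0.0107, 0.0544]
eef_rot: [0.0, 0.692, 0.722, 0.0]
wrist_force: [0.7, -0.4, 0.7]
opening: 0.001
grasp_force: 0.0
```

carry_out:
  deltas: "0 0 -50 0 0 0 1; -10 -10 -100 0 0 0 0.5; -10 -26 -150 0 0 0.18 0; -10 -26 -150 0 0 0.36 0; -10 -26 -150 0 0 0.37 0; -10 -26 -150 0 0 0.37 0"

```text
time_s: 55.42
eef_pos: [0.4604, -0.0216, 0.2037]
eef_rot: [-0.0, 0.812, 0.583, -0.0]
wrist_force: [0.0, -0.2, 0.1]
opening: 1.0
grasp_force: 0.0
```

```bash
python3 - <<'E'
from h import *
o,p,r=obs(); print(p.round(4))
E
python3 mk.py 1; python3 ln.py 1; python3 - <<'E'
from cov import *
img,c=cam("wrist"); x,y=proj(c,pt(0,-.108,.051,.024))[0]; print("pred green",x,y)
s=img[max(0,int(y)-25):int(y)+25,int(x)-25:int(x)+25]
for b in blobs(s,(50,90,80),(85,255,255),4)[:1]: print("seen",b.reshape(-1,2).mean(0)+[int(x)-25,max(0,int(y)-25)])
E
```

```text
[ 0.4604 -0.0216  0.2037]
white minus green deg, centre off, radius, dotdist [23.55 -1.03  0.28  8.99 27.69] [0.11 0.01 0.02 0.03 0.02]
socket None [] housing None []
pred green 336.0453251151886 137.2744479216688
seen [335.  135.5]
```

The cover press was light, and the tilted key has dragged the left lock back by about 21°. I'll press the cover firmly, then take the key again.

```bash
python3 - <<'E'
from h import *
go((486,-10,100,71),(478,-10,52,71))
E
```

```text
d [ 19.2  20.2 104. ] turn [-0.    -0.     0.004] rows>=1.7
  d [ 16.6  12.7 152. ] turn [-0.    -0.     0.004] rows>=2.5
```

carry_out:
  deltas: "10 10 50 0 0 0 0.6; 17 13 100 0 0 0 1; 17 13 120 0 0 0 1; 17 13 120 0 0 0 1; 17 13 140 0 0 0 1; 17 13 148 0 0 0 1; 17 13 151 0 0 0 1; 17 13 152 0 0 0 1; 17 13 152 0 0 0 1"

```text
time_s: 56.95
eef_pos: [0.4791, -0.01, 0.054]
eef_rot: [0.0, 0.813, 0.582, 0.0]
wrist_force: [-5.3, 1.1, 9.4]
opening: -0.005
grasp_force: 4.8
```

carry_out:
  deltas: "0 0 1.5 0 0 0 1; 0 0 1.5 0 0 0 1; 0 0 1.5 0 0 0 1"

```text
time_s: 57.32
eef_pos: [0.4791, -0.01, 0.0538]
eef_rot: [0.0, 0.813, 0.582, 0.0]
wrist_force: [-11.1, 2.0, 24.8]
opening: -0.002
grasp_force: 12.5
```

carry_out:
  deltas: "0 0 -60 0 0 0 1; -20 0 -120 0 0 0 0.5; -60 10 -160 0 0 0 0; -60 10 -160 0 0 0 0"

```text
time_s: 57.82
eef_pos: [0.4714, -0.0729, 0.2159]
eef_rot: [0.005, 0.814, 0.581, 0.003]
wrist_force: [-0.4, 0.5, -0.4]
opening: 0.635
grasp_force: 0.0
```

```bash
python3 - <<'E'
from h import *
o,p,r=obs(); print(p.round(4))
go((380,-235,213,21),(414.8,-236.5,150,21),(414.8,-236.5,85,21))
E
```

```text
[ 0.4714 -0.0729  0.2159]
  d [-182.9  -33.8    2.8] turn [ 0.01  -0.004  0.873] rows>=4.7
  d [-173.    -1.    66.1] turn [ 0.01  -0.004  0.873] rows>=4.7
  d [-172.9   -1.7  131.1] turn [ 0.01  -0.004  0.873] rows>=4.7
```

carry_out:
  deltas: "-30 -5 0 0 0 0.18 0; -70 -12 0 0 0 0.36 0; -110 -20 0 0 0 0.54 0; -150 -28 0 0 0 0.72 0; -183 -34 3 0.01 -0.004 0.873 0; -183 -34 3 0.01 -0.004 0.873 0; -173 -1 40 0.01 -0.004 0.873 0; -173 -1 66 0.01 -0.004 0.873 0; -173 -1 66 0.01 -0.004 0.873 0"

```text
time_s: 58.95
eef_pos: [0.4111, -0.2307, 0.1424]
eef_rot: [-0.005, 0.983, 0.185, -0.006]
wrist_force: [0.6, -0.1, 0.9]
opening: 1.003
grasp_force: 0.0
```

```bash
python3 - <<'E'
from h import *
go((414.8,-236.5,86,21))
E
```

```text
d [ 1.9  7.5 56.3] turn [-0.013  0.009  0.006] rows>=0.9
```

carry_out:
  deltas: "2 7.5 0 -0.013 0.009 0.006 0; 2 7.5 30 -0.013 0.009 0.006 0; 2 7.5 56 -0.013 0.009 0.006 0; 2 7.5 56 -0.013 0.009 0.006 0; 2 7.5 56 -0.013 0.009 0.006 0.6; 2 7.5 56 -0.013 0.009 0.006 1; 2 7.5 56 -0.013 0.009 0.006 1; 2 7.5 56 -0.013 0.009 0.006 1; 2 7.5 56 -0.013 0.009 0.006 1; 2 7.5 56 -0.013 0.009 0.006 1; 2 7.5 56 -0.013 0.009 0.006 1"

```text
time_s: 60.32
eef_pos: [0.4161, -0.2388, 0.0892]
eef_rot: [0.002, 0.984, 0.181, 0.001]
wrist_force: [-1.0, 3.2, 7.0]
opening: 0.148
grasp_force: 58.4
```

carry_out:
  deltas: "0 0 -35 0 0 0 1; 0 0 -75 0 0 0 1; 0 0 -118 0 0 0 1; 0 0 -118 0 0 0 1; 0 0 -118 0 0 0 1; 0 0 -118 0 0 0 1"

```text
time_s: 61.08
eef_pos: [0.4148, -0.238, 0.2049]
eef_rot: [0.001, 0.984, 0.181, 0.0]
wrist_force: [0.4, 0.3, -1.0]
opening: 0.153
grasp_force: 59.9
```

```bash
python3 - <<'E'
from h import *
o,p,r=obs(); print(p.round(4))
img,c=cam("wrist"); b=blobs(img,(172,120,90),(6,255,255),500)[0].reshape(-1,2); print("bar px",b.min(0),b.max(0))
go((459,-20,204,71),(489.9,61,204,23))
E
```

```text
[ 0.4148 -0.238   0.2049]
bar px [305 225] [344 416]
  d [ 118.8 -188.1    0.5] turn [ 0.003  0.001 -0.875] rows>=4.7
  d [ 176.5 -252.8    0.3] turn [ 0.003 -0.    -0.038] rows>=4.9
```

carry_out:
  deltas: "25 -40 0 0 0 -0.18 1; 50 -80 0 0 0 -0.36 1; 75 -120 0 0 0 -0.54 1; 100 -160 0 0 0 -0.72 1; 119 -188 0 0 0 -0.875 1; 119 -188 0 0 0 -0.875 1; 119 -188 0 0 0 -0.875 1; 119 -188 0 0 0 -0.875 1"

```text
time_s: 62.12
eef_pos: [0.4597, -0.0216, 0.2054]
eef_rot: [0.003, 0.815, 0.58, -0.0]
wrist_force: [1.3, -0.3, -1.3]
opening: 0.149
grasp_force: 59.8
```

```bash
python3 tilt.py; python3 mk.py 1; python3 -c "
from h import *
go((489.9,61,204,20),(489.9,61,160,20))"
```

```text
rows 200 218 13 dx mm 1.2 tilt -0.016 rms 0.17
tip world [ 0.4598 -0.0224  0.1244] pred px [[368.1 218.8]]
white minus green deg, centre off, radius, dotdist [24.35 -1.05  0.33  9.16 27.74] [0.33 0.03 0.01 0.09 0.04]
  d [87.6  1.4  1.5] turn [0.006 0.001 0.888] rows>=4.8
  d [87.8  1.2 45.5] turn [0.006 0.001 0.888] rows>=4.8
```

carry_out:
  deltas: "20 0 0 0 0 0.18 1; 40 1 0 0 0 0.36 1; 60 1 0 0.006 0 0.54 1; 80 1 0 0.006 0 0.72 1; 88 1 0 0.006 0.001 0.85 1; 88 1 0 0.006 0.001 0.85 1; 88 1 25 0.006 0.001 0.85 1; 88 1 40 0.006 0.001 0.85 1; 88 1 46 0.006 0.001 0.85 1; 88 1 46 0.006 0.001 0.85 1; 88 1 46 0.006 0.001 0.85 1"

```text
time_s: 63.75
eef_pos: [0.4903, 0.0618, 0.1602]
eef_rot: [0.0, 0.981, 0.193, 0.001]
wrist_force: [-0.4, 0.5, -1.6]
opening: 0.153
grasp_force: 59.8
```

carry_out:
  deltas: "0 0 4 0 0 0 1; 0 0 8 0 0 0 1; 0 0 12 0 0 0 1; 0 0 16 0 0 0 1; 0 0 16 0 0 0 1; 0 0 16 0 0 0 1"

```text
time_s: 64.5
eef_pos: [0.4898, 0.0615, 0.143]
eef_rot: [0.0, 0.981, 0.193, -0.0]
wrist_force: [2.7, -4.0, -4.1]
opening: 0.148
grasp_force: 59.1
```

```bash
cat > st.py <<'E'
from h import *
o,p,r=obs(); print(p.round(4),"T",np.round(o["torque"],2),"F",np.round(o["wrist_force"],1),"yaw",np.degrees(2*np.arctan2(o["eef_rot"][2],o["eef_rot"][1])).round(1))
E
python3 st.py
```

```text
[0.4898 0.0615 0.143 ] T [-0.95 -0.82  0.02] F [ 2.7 -4.  -4.1] yaw 22.3
```

carry_out:
  deltas: "0.3 1.4 0 0 0 0 1; 0.3 1.4 0 0 0 0 1; 0.3 1.4 0 0 0 0 1"

```text
time_s: 64.88
eef_pos: [0.4903, 0.061, 0.1434]
eef_rot: [-0.0, 0.981, 0.193, -0.0]
wrist_force: [1.4, -1.2, -2.3]
opening: 0.152
grasp_force: 59.6
```

```bash
python3 st.py
```

```text
[0.4903 0.061  0.1434] T [-0.32 -0.17  0.03] F [ 1.4 -1.2 -2.3] yaw 22.3
```

carry_out:
  deltas: "0.2 0.6 0 0 0 0 1; 0.2 0.6 0 0 0 0.15 1; 0.2 0.6 0 0 0 0.3 1; 0.2 0.6 0 0 0 0.42 1; 0.2 0.6 0 0 0 0.52 1; 0.2 0.6 0 0 0 0.6 1; 0.2 0.6 0 0 0 0.6 1; 0.2 0.6 0 0 0 0.6 1"

```text
time_s: 65.88
eef_pos: [0.4909, 0.06, 0.1436]
eef_rot: [0.0, 0.995, -0.105, -0.0]
wrist_force: [-1.3, -3.1, 1.0]
opening: 0.152
grasp_force: 59.9
```

```bash
python3 st.py
```

```text
[0.4909 0.06   0.1436] T [-0.88  0.26  0.08] F [-1.3 -3.1  1. ] yaw -12.0
```

carry_out:
  deltas: "0 0 0 0 0 0.05 1; 0 0 0 0 0 0.1 1; 0 0 0 0 0 0.14 1; 0 0 0 0 0 0.14 1; 0 0 0 0 0 0.14 1"

```text
time_s: 66.5
eef_pos: [0.4908, 0.06, 0.1435]
eef_rot: [0.0, 0.985, -0.174, -0.0]
wrist_force: [-2.2, -3.7, 2.8]
opening: 0.145
grasp_force: 60.2
```

```bash
python3 st.py
```

```text
[0.4908 0.06   0.1435] T [-1.11  0.57  0.4 ] F [-2.2 -3.7  2.8] yaw -20.0
```

This now matches the right lock: 0.40 N m at −20°. I'll ease back and check for free play before lifting.

carry_out:
  deltas: "0 0 0 0 0 -0.12 1; 0 0 0 0 0 -0.25 1; 0 0 0 0 0 -0.25 1; 0 0 0 0 0 -0.25 1"

```text
time_s: 67.0
eef_pos: [0.4912, 0.0603, 0.1435]
eef_rot: [-0.0, 0.999, -0.052, 0.0]
wrist_force: [-0.4, -3.1, -1.1]
opening: 0.149
grasp_force: 59.7
```

```bash
python3 st.py
```

```text
[0.4912 0.0603 0.1435] T [-0.69 -0.06  0.03] F [-0.4 -3.1 -1.1] yaw -5.9
```

carry_out:
  deltas: "0 0.6 0 0 0 0 1; 0 1 0 0 0 0 1; 0 1 0 0 0 0 1; 0 1 -5 0 0 0 1; 0 1 -12 0 0 0 1; 0 1 -22 0 0 0 1; 0 1 -40 0 0 0 1; 0 1 -60 0 0 0 1; 0 1 -60 0 0 0 1; 0 1 -60 0 0 0 1"

```text
time_s: 68.25
eef_pos: [0.4906, 0.0593, 0.2031]
eef_rot: [0.0, 0.999, -0.051, -0.0]
wrist_force: [-0.8, 0.2, -1.7]
opening: 0.151
grasp_force: 59.9
```

```bash
python3 st.py; python3 -c "
from h import *
go((459.5,-21,204,71))"
```

```text
[0.4906 0.0593 0.2031] T [-0.03  0.01 -0.02] F [-0.8  0.2 -1.7] yaw -5.8
  d [-22.8  83.   -0.9] turn [-0.    0.   -1.34] rows>=7.2
```

carry_out:
  deltas: "-4 12 0 0 0 -0.18 1; -8 24 0 0 0 -0.36 1; -10 36 0 0 0 -0.54 1; -14 48 0 0 0 -0.72 1; -17 60 0 0 0 -0.9 1; -20 72 0 0 0 -1.08 1; -22 80 0 0 0 -1.26 1; -23 83 0 0 0 -1.34 1; -23 83 0 0 0 -1.34 1; -23 83 0 0 0 -1.34 1"

```text
time_s: 69.5
eef_pos: [0.4593, -0.0208, 0.2029]
eef_rot: [-0.0, 0.815, 0.58, -0.0]
wrist_force: [0.9, 0.0, -1.9]
opening: 0.147
grasp_force: 59.9
```

```bash
python3 st.py; python3 mk.py 1; python3 ln.py 1; python3 tilt.py; python3 - <<'E'
from cov import *
img,c=cam("wrist")
for n,z,lo,hi,y in(("green",.024,(50,90,80),(85,255,255),.051),):
    x,yy=proj(c,pt(0,-.108,y,z))[0]; s=img[max(0,int(yy)-40):int(yy)+40,int(x)-40:int(x)+40]
    b=blobs(s,lo,hi,4)[0]; q=b.reshape(-1,2).mean(0)+[int(x)-40,max(0,int(yy)-40)]
    m=minimize_scalar(lambda th:np.linalg.norm(proj(c,pt(th,-.108,y,z))[0]-q),bounds=(-.1,1.9),method="bounded"); print("cover th",m.x,m.fun,q,(x,yy))
go((473.6,-158.5,204,71),(415,-237,205,21))
E
```

```text
[ 0.4593 -0.0208  0.2029] T [-0.01  0.02 -0.01] F [ 0.9  0.  -1.9] yaw 70.9
white minus green deg, centre off, radius, dotdist [ 2.43 -0.96  0.37  8.72 27.62] [0.28 0.03 0.03 0.05 0.02]
socket 2.09 [1.7, 2.8, 1.9, 2.5, 1.3] housing None []
rows 203 219 17 dx mm 0.5 tilt -0.005 rms 0.17
tip world [ 0.4597 -0.0209  0.1225] pred px [[367.8 219.8]]
cover th -0.012983028652960553 1.8126434739971553 [336.15789474 136.15789474] (np.float64(337.13640040905256), np.float64(137.7536827535106))
  d [-125.5   58.    -0.5] turn [ 0.  0. -0.] rows>=2.2
  d [-218.8   28.2   -1.5] turn [0.    0.    0.872] rows>=4.7
```

The left lock now reads 2.4° on its mark and 2.1° on its socket, so it is locked; the cover is shut and the key is straight. I'll pass over the right lock for a check on the way to the stand.

carry_out:
  deltas: "-45 18 0 0 0 0 1; -90 36 0 0 0 0 1; -129 51 0 0 0 0 1; -129 51 0 0 0 0 1; -129 51 0 0 0 0 1; -129 51 0 0 0 0 1"

```text
time_s: 70.7
eef_pos: [0.4657, -0.1585, 0.2034]
eef_rot: [-0.0, 0.814, 0.581, 0.0]
wrist_force: [0.5, 0.8, -1.9]
opening: 0.152
grasp_force: 60.0
```

```bash
python3 st.py; python3 mk.py 0; python3 ln.py 0; python3 -c "
from h import *
go((415,-236.5,205,21),(415,-236.5,140,21),(415,-236.5,90,21))"
```

```text
[ 0.4657 -0.1585  0.2034] T [ 0.06 -0.01  0.04] F [ 0.5  0.8 -1.9] yaw 71.0
white minus green deg, centre off, radius, dotdist [ 2.69 -1.58 -0.34  8.75 27.77] [0.36 0.06 0.04 0.06 0.1 ]
socket 2.43 [2.3, 2.6, 1.7, 3.2, 2.3] housing None []
  d [-89.6 -22.9  -1.4] turn [ 0.    -0.     0.873] rows>=4.7
  d [-89.6 -23.   63.6] turn [ 0.    -0.     0.873] rows>=4.7
  d [-89.6 -23.  113.6] turn [ 0.    -0.     0.873] rows>=4.7
```

Both locks are at their stops. Returning the key to its stand.

carry_out:
  deltas: "-25 -5 0 0 0 0.18 1; -50 -10 0 0 0 0.36 1; -70 -17 0 0 0 0.54 1; -85 -22 0 0 0 0.72 1; -89.6 -23 0 0 0 0.873 1; -89.6 -23 0 0 0 0.873 1; -89.6 -23 40 0 0 0.873 1; -89.6 -23 63 0 0 0.873 1; -89.6 -23 63 0 0 0.873 1; -89.6 -23 72 0 0 0.873 1; -89.6 -23 80 0 0 0.873 1; -89.6 -23 80 0 0 0.873 1"

```text
time_s: 72.55
eef_pos: [0.415, -0.2366, 0.1233]
eef_rot: [-0.0, 0.983, 0.182, 0.0]
wrist_force: [2.5, 0.4, -2.1]
opening: 0.148
grasp_force: 59.8
```

```bash
python3 st.py
```

```text
[ 0.415  -0.2366  0.1233] T [ 0.13 -0.18  0.01] F [ 2.5  0.4 -2.1] yaw 21.0
```

carry_out:
  deltas: "1 0 10 0 0 0 1; 1 0 20 0 0 0 1; 1 0 30 0 0 0 1; 1 0 33 0 0 0 1; 1 0 33 0 0 0 1; 1 0 33 0 0 0 0.5; 1 0 33 0 0 0 0; 1 0 33 0 0 0 0; 1 0 33 0 0 0 0; 1 0 0 0 0 0 0; 1 0 -50 0 0 0 0; 1 0 -80 0 0 0 0"

```text
time_s: 74.05
eef_pos: [0.4164, -0.237, 0.206]
eef_rot: [0.001, 0.983, 0.182, 0.001]
wrist_force: [-0.3, 0.1, 0.2]
opening: 1.002
grasp_force: 0.0
```

carry_out:
  deltas: "-20 0 -30 0 0 0 0; -50 0 -40 0 0 0 0; -55 -20 -40 0 0 0 0; -55 -20 -40 0 0 0 0; -55 -20 -40 0 0 0 0"

```text
time_s: 74.68
eef_pos: [0.3576, -0.2377, 0.2436]
eef_rot: [0.0, 0.983, 0.182, 0.0]
wrist_force: [0.2, -0.0, 0.2]
opening: 0.997
grasp_force: 0.0
```

```bash
python3 st.py; python3 - <<'E'
from cov import *
img,c=cam("wrist")
for b in blobs(img,(172,120,90),(6,255,255),300)[:2]: print("bar",*rect(c,b,.114))
t,ct=cam("top")
for b in blobs(t,(105,120,60),(125,255,255),200): q=b.reshape(-1,2); print("cover px",q.min(0),q.max(0),*rect(ct,b,.054))
for b in blobs(t,(165,60,150),(8,135,255),40)[:6]: print("pinkish",b.reshape(-1,2).mean(0).round())
for b in blobs(t,(172,120,90),(6,255,255),60)[:6]: print("red",b.reshape(-1,2).mean(0).round(),cv2.contourArea(b))
E
```

```text
[ 0.3576 -0.2377  0.2436] T [-0.03  0.05  0.  ] F [ 0.2 -0.   0.2] yaw 21.0
bar [ 413.5 -235.2] [14.  78.5] 21.0
cover px [310 218] [432 298] [524.8  -6.7] [153.3 248.3] -87.3
pinkish [285.  50.]
pinkish [282.  29.]
red [286.  45.] 854.0
red [634. 272.] 410.5
red [488. 309.] 244.0
red [146.  62.] 69.5
```

```bash
python3 -c "
from bench import ctrl
print(ctrl.hand_in())"
```

```text
the job is handed in; nothing more can be done
None
```

The job is handed in: the carton and eraser are in the box, the cover is shut, both locks were turned to their stops with the key, and the key is upright in its stand. On the way, the key once dragged the cover open to about 0.4 rad and turned the left lock back, so I shut the cover again and re-locked that lock before the final checks.

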